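# Hold a spring-tipped gauge on a test plate

## Task

Lay the white paddle-shaped test plate flat in the matching pocket of the sloping tray, ring side up and narrow tail up the slope, lowering it in rather than dropping it, and let go of it. Then lift the spring-tipped gauge probe out of its block and hold it square to the plate's sloping face with its tip inside the printed ring, pressed gently so that the sprung tip is pushed about half-way in. Finish while still holding the probe there, and do not disturb the elbow, the air stone or the bottle standing near the work.

Things in the scene. Friction and masses are not known exactly. Their poses are not given: they have to be found in the camera images.
- coupon_mid (a point): Centre (half-way up) of the broad part of the loose white test plate, lying flat on the bench, ring up. 14 mm thick, about 80 g: broad part 70 mm (x from -35 to +35) by 44 mm (y), then a tail 20 mm wide to x = +75. z points out of the face with the ring. Grip the broad part across its 44 mm. Once laid it may slide 3 mm down the slope.
- ring_centre (a point): Centre of the printed black ring (inner diameter 26 mm) on the upper face of the test plate, 12 mm from the middle of the broad part, away from the tail, 7 mm above coupon_mid. Axes as the plate's.
- coupon: The test plate as a whole; origin at the middle of the broad part's underside, 7 mm below coupon_mid; same axes.
- tray: Fixed grey plate 142 x 96 mm, sloping 0.35 rad, low edge towards the robot: x up the slope, y across, z square out. Origin on the pocket's floor, 36 mm above the bench, where the test plate's broad part centres, its tail towards +x. Ribs 6 mm high leave 3 mm play all round; the side ribs are open from x = -22 to +22 mm, where the fingers may reach down to 1 mm above the floor.
- holder: Fixed grey block 66 x 66 x 66 mm with an upright through hole of 26 mm in which the probe hangs by its collar. Origin at the centre of its underside; z up.
- probe_mid (a point): Centre of the probe's square grip, 26 x 26 mm, 56 mm high, flat sides across x and y; starts upright, 99 mm above the bench. z along the probe, away from the tip. A round cap 8 mm high is above the grip; a 40 mm collar 5 mm high below it rests on the block, then a 22 mm barrel ends 69 mm below this point, the sprung tip 83 mm below. About 150 g; lift it 60 mm to clear the block.
- probe: The gauge probe as a whole; origin on its axis at the collar's underside, 33 mm below probe_mid; same axes.
- tip_end (a point): Centre of the flat end of the probe's sprung tip, a 10 mm rod, 83 mm below probe_mid when not pressed; z along the probe, away from the tip.
- plunger (a joint): How far the sprung tip is pushed into the barrel: 0 out, 0.012 m fully in; about half-way (0.006 m) is wanted. Spring 300 N/m with 1 N preload: 1 N starts it, about 2.8 N half-way, 4.6 N fully in.
- elbow: Loose grey pipe elbow, 58 x 58 x 41 mm; origin at its underside. Leave alone.
- stone: Loose blue air stone, cylinder 25 x 58 mm, lying; origin at its underside. Leave alone.
- reagent: Loose small white dropper-top bottle with blue cap, 30 mm wide, 85 mm high; origin at its underside. Leave alone.
Things that resemble listed ones, but are neither listed nor needed, are in the scene too. Leave any brown, orange or turquoise look-alike of the holder alone.

How it is judged (in metres and radians):
On the way, in this order (a step that is already met when the one before it is completed fails the run):
1. the test plate is lowered into the pocket while still gripped (contact force between the fingers and coupon above 0.3 N and x of coupon in the frame of tray between -0.012 and 0.012 m and y of coupon in the frame of tray between -0.01 and 0.01 m and z of coupon in the frame of tray below 0.012 m), for 0.02 s.
2. the test plate lies flat in the pocket, tail up the slope, and is let go (x of coupon in the frame of tray between -0.006 and 0.006 m and y of coupon in the frame of tray between -0.005 and 0.005 m and z of coupon in the frame of tray between -0.003 and 0.003 m and angle between the z axis of coupon and the z axis of tray, either way round below 0.06 rad and angle between the x axis of coupon and the x axis of tray, either way round below 0.15 rad and x of ring_centre in the frame of tray below 0 m and z of ring_centre in the frame of tray between 0.01 and 0.0205 m and contact force between the fingers and coupon below 0.3 N and linear speed of coupon below 0.02 m/s), for 0.2 s.
3. the probe is gripped and lifted clear of its block (contact force between the fingers and probe above 0.5 N and contact force between probe and holder below 0.05 N and z of tip_end in the frame of holder above 0.055 m), for 0.1 s.
At the end, for the whole second after the job is handed in: Test plate released, flat on the pocket floor (6 mm along, 5 mm across, 3 mm high, 0.06 rad), tail up the slope. Probe held still by the gripper alone, within 8 degrees of square to it, tip within 8 mm of the ring's centre, pushed in 3 to 9.5 mm with 1.2 to 6 N (all of step 2 and distance between tip_end and ring_centre below 0.008 m and angle between the z axis of probe and the z axis of coupon, either way round below 0.14 rad and z of probe in the frame of coupon above 0 m and value of joint plunger between 0.003 and 0.0095 m and contact force between probe and coupon between 1.2 and 6 N and contact force between the fingers and probe above 1 N and contact force between probe and holder below 0.05 N and contact force between probe and tray below 0.05 N and linear speed of probe below 0.02 m/s); the arm keeps its last pose, push and grip.
It fails at once if the probe is pressed hard on the test plate (over 15 N) (contact force between probe and coupon above 15 N).
It fails at once if the pipe elbow is disturbed (moved over 20 mm) (distance of elbow from where it was at the start of the episode above 0.02 m).
It fails at once if the air stone is disturbed (moved over 20 mm) (distance of stone from where it was at the start of the episode above 0.02 m).
It fails at once if the bottle is disturbed (moved over 20 mm) (distance of reagent from where it was at the start of the episode above 0.02 m).
It also fails if it takes over 45 s, if anything falls off the work surface, if the arm or the gripper's body presses on something with over 40 N, if the wrist force passes 120 N, or if a joint passes its speed limit or range.

## Robot

A 6-joint arm with a two-finger parallel gripper is mounted at the origin on a cart in front of the work surface, level with it; the furniture and walls round the work are solid. World frame = base frame: x ahead of the robot, y to its left, z up, the work surface at z = 0. Lengths are in mm, angles in rad, forces in N, time in s.
With the tool pointing down it reaches from about 300 to 875 mm from the base axis. Payload 6.4 kg.
Tool frame: the origin (TCP) lies on the centre line of the jaws, within the pads' length; the fingertips stand robot.tip_extent ahead of it and the grasp point (between the pads) lies 8 mm behind it (robot.tip_extent is the distance from the TCP to the fingertips, in mm); z points along the fingers, y is the direction in which the jaws open and shut (so a half turn about z gives the same grasp; the last joint's range is limited). The gripper opens to 88 mm and grips with 3 to 60 N. Pads are 18 mm wide; open, the fingers measure 123 mm over their backs; the gripper's body (75 mm by 187 mm) begins 45 mm behind the grasp point.
Start: joints at [-1.366, 0.181, 1.607, -0, 1.354, -0.206], TCP at [229.639, -527.169, 249.714] pointing down, gripper open.
Joint ranges: [-2.99, 2.99], [-0.89, 2.07], [0.3, 2.58], [-1.14, 4.28], [0, 2.63], [-3.12, 3.12]. Speed limits (rad/s): [2.57, 2.57, 3.01, 3.14, 3.14, 3.14].

## Interface

Orientations are given as a unit quaternion [w, x, y, z].
In Python, from workcell import robot, eyes, order gives the robot as it stands.
- The arm moves only by the tool jog_arm, never from a script. Its argument "moves" is a list of rows, each an object with "translation": the shift along the world's x, y, z normalised to -1 to 1, where 1 is 6 cm, a list of three; "turn": the turn, a rotation vector about the world's x, y, z normalised to -1 to 1, where 1 is 30 degrees, a list of three. In form: [{"translation": [x, y, z], "turn": [rx, ry, rz]}, ...]. A call has 1 to 5 rows; each row shifts and turns the commanded pose from where the row before left it; what a row does not reach is not made up. A row lasts 1/8 s, in which the tool goes at most 62.5 mm and 10.7 degrees, less where a joint would pass 70% of its speed; a pose out of reach is approached as far as the arm can. A call with a number of a shift or a turn outside -1 to 1 is refused whole. A call with a gripper value outside its range is refused whole. "fingers" is the finger opening in mm, from 0 to 88.1, set as the call begins (left out, the last holds). The fingers move at their own pace and stop on an object; "grip_force" is the grip in N (left out, the last holds). Time passes only in rows, so rows that do not move let the fingers close. It gives the time, the measured TCP pose, the force and the opening at its end, in the units of the state.
- robot.sense(): the state, without advancing time (a new reading comes with each control period).
- eyes.snapshot(name): name is "side" or "top" or "wrist"; returns a dict with "pixels" (400x640x3 uint8, red, green, blue), "vfov" (degrees; the focal length in pixels is half the picture's height over the tangent of half this angle, whatever the lens; pixels are square), "cx", "cy" (the principal point, pixels), "D" ([k1, k2, p1, p2, k3] as OpenCV has them; the pictures are not rectified), "rvec" (rotation vector, rad) and "tvec" (3), from world to camera coordinates, as OpenCV has them; the wrist camera has in their place "mount" (4x4, takes a point from camera to tool coordinates, whose origin is the TCP and whose axes are the flange's). Camera axes: x right, y down, z forward; pixel columns grow to the right and rows downward; lengths in mm; the calibration is good to about 2 mm. A picture is of the moment at which its call begins: read the wrist's pose just before it. There is no depth.
- order.hand_in(): hands the job in, once; it reports no verdict.
The state is a dict: "clock": time; "joint_pos": joint angles; "joint_vel": joint speeds; "joint_efforts": joint torques, N m; "eef_pos": TCP position; "orientation": TCP orientation; "ft_force": force on the tool from outside, world axes, zero at the start; "torque": the same for the moment, N m; "grip_width": finger opening in mm.
Only numpy, scipy, OpenCV 4.12 (cv2) and the standard library are available. Lean on these libraries where they do the work, as an engineer would, in place of code of your own. Each camera call takes 0.05 s, during which the arm holds its last target.

## Working session

There is one attempt and no reset: what is moved stays moved. The work goes in short steps, Python scripts to look and compute and a tool call to move; the robot and the scene stay as the last step left them, time stands still between calls to the robot, and variables do not carry over. Pictures are saved under pics/ and viewed, and the job is handed in when it is done.

Besides the shell and the picture viewer there is one more tool, called by a JSON object that holds its "op" and its "data", one argument or row to a line. jog_arm: Moves the arm, as the interface text tells. Scaled input: -1 to 1 covers 6 cm each way for a shift and 30 degrees each way for a turn. Its arguments: {"type":"object","properties":{"moves":{"type":"array"},"fingers":{"type":"number"},"grip_force":{"type":"number"}},"required":["moves"]}

```bash
ls; mkdir -p pics; cat > h.py <<'E'
import numpy as np, cv2, pickle
from scipy.spatial.transform import Rotation as R
from workcell import robot, eyes, order
def snap(n,tag):
    s=robot.sense(); d=eyes.snapshot(n)
    d['state']=s
    pickle.dump(d,open(f'pics/{tag}.pkl','wb'))
    cv2.imwrite(f'pics/{tag}.png',cv2.cvtColor(np.asarray(d['pixels']),cv2.COLOR_RGB2BGR))
    return d
def cam(d):
    h=np.asarray(d['pixels']).shape[0]
    f=h/2/np.tan(np.radians(d['vfov'])/2)
    K=np.array([[f,0,d['cx']],[0,f,d['cy']],[0,0,1.]])
    if 'mount' in d:
        q=d['state']['orientation']; T=np.eye(4); T[:3,:3]=R.from_quat([q[1],q[2],q[3],q[0]]).as_matrix(); T[:3,3]=d['state']['eef_pos']
        W=T@np.array(d['mount']); Ri=W[:3,:3].T; t=-Ri@W[:3,3]
    else:
        Ri=cv2.Rodrigues(np.array(d['rvec'],float))[0]; t=np.array(d['tvec'],float).ravel()
    return K,np.array(d['D'],float),Ri,t
def load(tag): return pickle.load(open(f'pics/{tag}.pkl','rb'))
def ray(d,uv):
    K,D,Ri,t=cam(d)
    p=cv2.undistortPoints(np.array([[uv]],float),K,D).ravel()
    return -Ri.T@t, Ri.T@np.array([p[0],p[1],1])
def onz(d,uv,z):
    o,v=ray(d,uv); return o+v*(z-o[2])/v[2]
def proj(d,P):
    K,D,Ri,t=cam(d)
    return cv2.projectPoints(np.atleast_2d(np.array(P,float)),cv2.Rodrigues(Ri)[0],t,K,D)[0].reshape(-1,2)
def crop(tag,x0,y0,x1,y1,s):
    im=cv2.imread(f'pics/{tag}.png')[y0:y1,x0:x1]
    cv2.imwrite(f'pics/{tag}_c{x0}_{y0}.png',cv2.resize(im,None,fx=s,fy=s,interpolation=cv2.INTER_CUBIC))
E
python3 - <<'E'
from h import *
for n in ('side','top','wrist'):
    d=snap(n,n+'0'); print(n,{k:v for k,v in d.items() if k not in('pixels','state')})
print(robot.sense(), robot.tip_extent)
E
```

```text
pics
side {'vfov': 44.5869577225025, 'cx': 314.3428901476051, 'cy': 197.67892554259333, 'D': array([-0.00993734,  0.        ,  0.        ,  0.        ,  0.        ]), 'rvec': array([ 2.25383656, -0.13247877,  0.03349862]), 'tvec': array([-569.98406654,   61.46445833, 1470.89766714])}
top {'vfov': 46.86342118206849, 'cx': 303.923045100835, 'cy': 201.2435635887935, 'D': array([0.03414756, 0.        , 0.        , 0.        , 0.        ]), 'rvec': array([ 2.11738976, -2.14089683,  0.13713017]), 'tvec': array([ -60.34163599,  580.52326089, 1203.70439697])}
wrist {'vfov': 66.70171112934368, 'cx': 321.07070822519427, 'cy': 199.1311085070871, 'D': array([-0.04421065,  0.        ,  0.        ,  0.        ,  0.        ]), 'mount': array([[ 2.66277617e-04, -9.46730504e-01, -3.22026835e-01,
         8.41962108e+01],
       [ 9.99999195e-01,  6.51559094e-04, -1.08864675e-03,
         1.64426467e-01],
       [ 1.24047460e-03, -3.22026286e-01,  9.46729915e-01,
        -1.35871832e+02],
       [ 0.00000000e+00,  0.00000000e+00,  0.00000000e+00,
         1.00000000e+00]])}
{'clock': 0.15, 'joint_pos': array([-1.36629129e+00,  1.81360077e-01,  1.60771883e+00,  6.38341313e-07,
        1.35376988e+00, -2.06301355e-01]), 'joint_vel': array([ 0.00193558, -0.00126535, -0.00184159, -0.00054287,  0.00047726,
        0.00016309]), 'joint_efforts': array([-1.40895645e-04, -4.34238553e+01, -3.42175198e+01,  7.01790070e-02,
        3.56451503e-02, -7.51402695e-05]), 'eef_pos': array([ 229.5662779 , -526.79222207,  249.05163021]), 'orientation': array([-6.28067095e-04,  9.78978648e-01,  2.03961791e-01,  8.75744030e-07]), 'ft_force': array([-1.20010548, -0.87963126, -0.04157558]), 'torque': array([-0.00900475, -0.07401099,  0.02901112]), 'grip_width': 87.97291141840253} 11.0
```

View pics/side0.png

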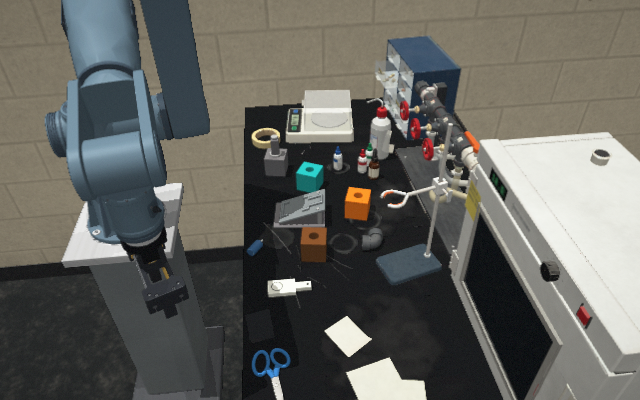

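View pics/top0.png

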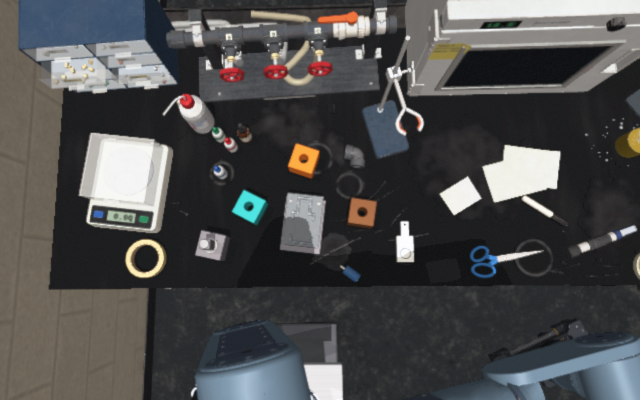

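View pics/wrist0.png

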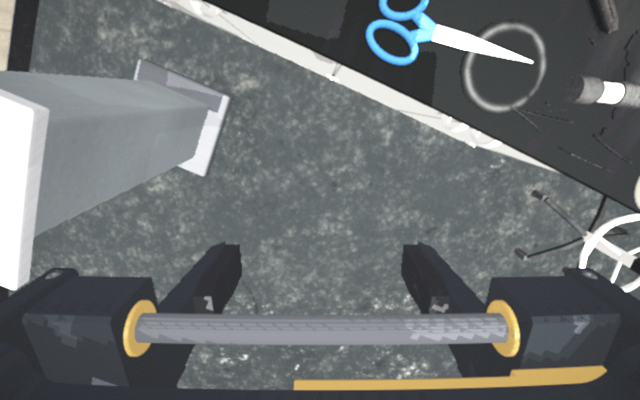

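Side view: plate at (288,288), tray at (300,208), probe in holder at (275,155). Top view: plate at (404,242), tray at (303,222), probe and holder at (210,243). I'll enlarge the top and side views.

```bash
python3 - <<'E'
from h import *
crop('top0',180,140,440,290,3)
crop('side0',235,130,395,310,4)
crop('top0',370,200,440,280,8)
d=load('top0')
for n,uv,z in [('plate',(404,242),14),('tray',(303,222),40),('holder',(210,243),66),('stone',(350,272),12),('elbow',(354,156),20),('reagent',(219,171),85),('brown',(362,212),66)]:
    print(n,onz(d,uv,z).round(0))
E
```

```text
plate [ 469. -336.   14.]
tray [524. -64.  40.]
holder [469. 181.  66.]
stone [ 390. -189.   12.]
elbow [ 709. -207.   20.]
reagent [658. 157.  85.]
brown [ 546. -220.   66.]
```

View pics/top0_c180_140.png

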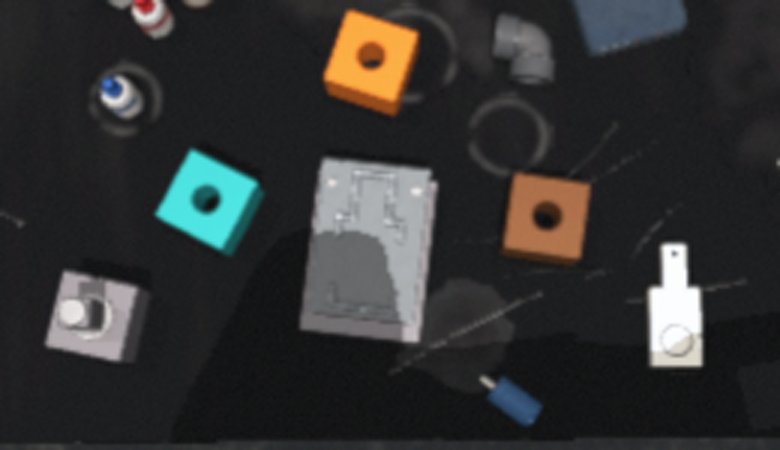

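View pics/top0_c370_200.png

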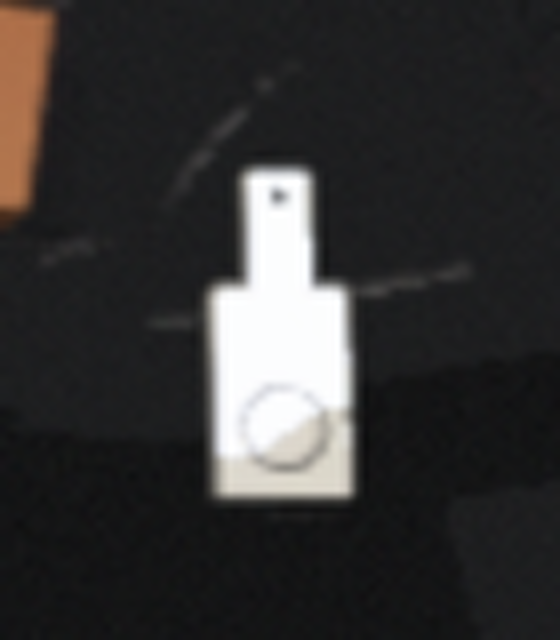

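View pics/side0_c235_130.png

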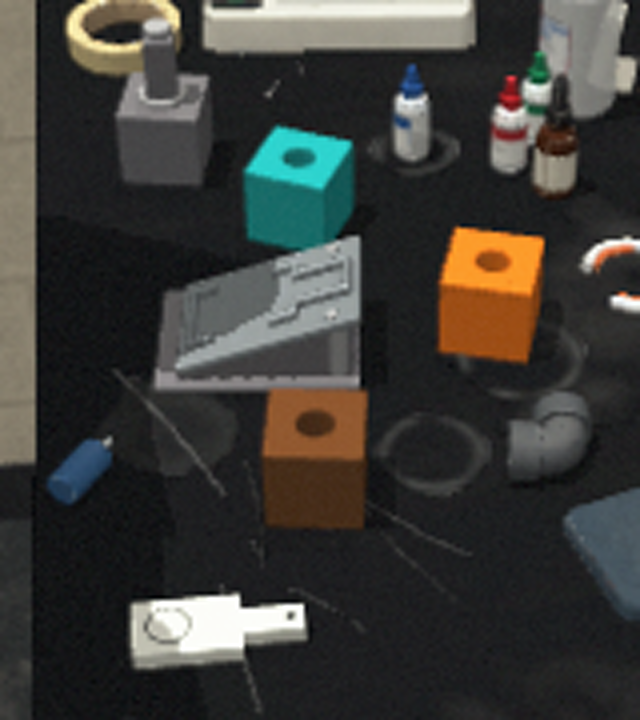

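```bash
python3 - <<'E'
from h import *
d=load('top0')
P=lambda X,o,s: ((X[0]+.5)/s-.5+o[0],(X[1]+.5)/s-.5+o[1])
for X in [(208,287),(350,287),(355,498),(212,498),(240,168),(312,168),(285,428)]:
    print(onz(d,P(X,(370,200),8),14).round(1))
print('brown')
for X in [(512,173),(592,180),(581,262),(503,254)]: print(onz(d,P(X,(180,140),3),66).round(1))
print('holder')
for X in [(63,270),(137,282),(121,361),(46,345)]: print(onz(d,P(X,(180,140),3),66).round(1))
E
```

```text
[ 487.1 -314.5   14. ]
[ 486.6 -362.3   14. ]
[ 415.7 -360.6   14. ]
[ 416.1 -312.9   14. ]
[ 527.7 -326.9   14. ]
[ 527.4 -351.3   14. ]
[ 439.3 -338.3   14. ]
brown
[ 585.3 -190.5   66. ]
[ 578.1 -260.6   66. ]
[ 505.7 -248.6   66. ]
[ 513.5 -180.8   66. ]
holder
[504.  206.2  66. ]
[492.6 140.7  66. ]
[423.9 153.4  66. ]
[438.6 219.3  66. ]
```

{"op": "jog_arm", "data": {
  "moves": [
    {"translation":[0.75,0.633,-0.15],"turn":[0,0,-0.164]},
    {"translation":[0.75,0.633,-0.15],"turn":[0,0,-0.164]},
    {"translation":[0.75,0.633,-0.15],"turn":[0,0,-0.164]},
    {"translation":[0.75,0.633,-0.15],"turn":[0,0,-0.164]},
    {"translation":[0.75,0.633,-0.15],"turn":[0,0,-0.164]}
  ],
  "fingers": 88
}}

```text
clock: 0.78
eef_pos: [455.8, -335.8, 204.3]
orientation: [-0.0, 1.0, -0.011, -0.0]
ft_force: [1.1, -1.2, -0.3]
grip_width: 88.1
```

{"op": "jog_arm", "data": {
  "moves": [
    {"translation":[0,0,0],"turn":[0,0,0]}
  ]
}}

```text
clock: 0.9
eef_pos: [456.6, -333.7, 203.5]
orientation: [-0.001, 1.0, -0.007, -0.0]
ft_force: [-1.4, -0.0, -1.2]
grip_width: 87.7
```

```bash
python3 - <<'E'
from h import *
d=snap('wrist','w1'); s=d['state']
q=s['orientation'];print(s['clock'],s['eef_pos'].round(1),R.from_quat([q[1],q[2],q[3],q[0]]).as_matrix().round(3),s['joint_pos'].round(3))
print(proj(d,[[451.5,-337.5,14]]))
E
```

```text
0.9 [ 456.6 -333.7  203.5] [[ 1.    -0.013 -0.001]
 [-0.013 -1.     0.002]
 [-0.001 -0.002 -1.   ]] [-8.410e-01  2.070e-01  1.674e+00  1.000e-03  1.263e+00  7.430e-01]
[[325.15200694 180.56657083]]
```

View pics/w1.png

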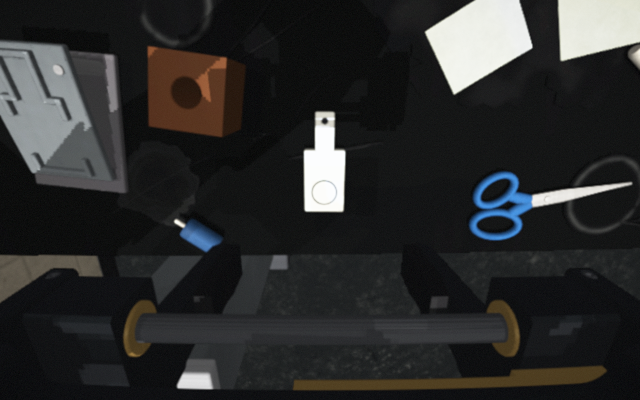

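The plate appears at (324,180) with its tail up in the image (+x), and the projection agrees with that. I'll measure its corners more closely.

```bash
python3 - <<'E'
from h import *
crop('w1',290,100,360,220,6)
E
```

```text
(no output)
```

View pics/w1_c290_100.png

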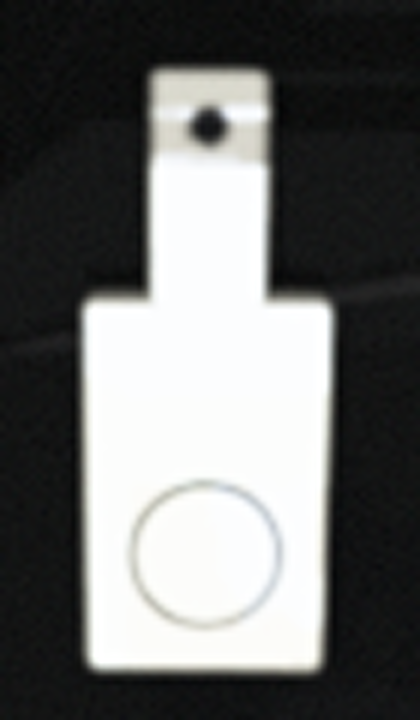

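```bash
python3 - <<'E'
from h import *
from scipy.optimize import least_squares
d=load('w1')
X=np.array([(83,298),(334,298),(323,670),(88,670),(150,70),(270,72),(205,555)],float)
uv=(X+.5)/6-.5+[290,100]
M=np.array([[35,22],[35,-22],[-35,-22],[-35,22],[75,10],[75,-10],[-12,0]],float)
for u in uv: print(onz(d,u,14).round(1))
def f(p,r=False):
    c,s=np.cos(p[2]),np.sin(p[2]); W=np.c_[p[0]+c*M[:,0]-s*M[:,1],p[1]+s*M[:,0]+c*M[:,1],np.full(7,14.)]
    return (proj(d,W)-uv).ravel()
r=least_squares(f,[451,-337,0]); print(r.x,r.fun.round(2))
E
```

```text
[ 486.6 -314.5   14. ]
[ 486.  -359.4   14. ]
[ 414.8 -358.1   14. ]
[ 415.3 -313.2   14. ]
[ 525.8 -327.3   14. ]
[ 525.2 -347.9   14. ]
[ 438.1 -335.8   14. ]
[ 4.50624432e+02 -3.36251890e+02 -1.75131419e-02] [ 0.36  0.54 -0.48  0.75 -0.43 -0.34  0.37 -0.55  0.31  0.05 -0.34 -0.19
  0.2  -0.42]
```

{"op": "jog_arm", "data": {
  "moves": [
    {"translation":[-0.1,-0.043,-0.75],"turn":[0,0,-0.008]},
    {"translation":[0,0,-0.75],"turn":[0,0,0]},
    {"translation":[0,0,-0.75],"turn":[0,0,0]},
    {"translation":[0,0,-0.6],"turn":[0,0,0]},
    {"translation":[0,0,-0.25],"turn":[0,0,0]}
  ]
}}

```text
clock: 1.58
eef_pos: [446.6, -340.0, 16.7]
orientation: [-0.001, 1.0, -0.012, -0.001]
ft_force: [0.7, -0.0, 0.4]
grip_width: 88.2
```

{"op": "jog_arm", "data": {
  "moves": [
    {"translation":[0,0,0],"turn":[0,0,0]}
  ]
}}

```text
clock: 1.7
eef_pos: [447.8, -340.3, 18.3]
orientation: [-0.0, 1.0, -0.012, -0.001]
ft_force: [-1.1, -0.0, 0.3]
grip_width: 88.0
```

```bash
python3 - <<'E'
from h import *
d=snap('wrist','w2'); s=d['state']
print(s['eef_pos'].round(1)); s=robot.sense(); print(s['clock'],s['eef_pos'].round(1),s['joint_vel'].round(3))
print(proj(d,[[451,-336.5,14]]))
E
```

```text
[ 447.8 -340.3   18.3]
1.75 [ 448.6 -340.9   19.5] [ 0.008 -0.024 -0.013  0.001  0.001  0.003]
[[313.54191997 259.45209647]]
```

View pics/w2.png

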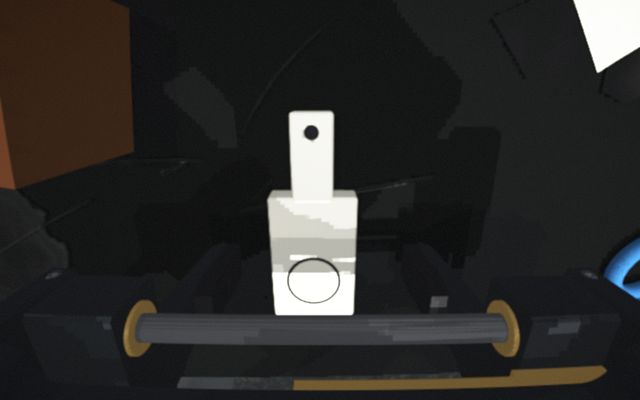

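```bash
python3 - <<'E'
from h import *
d=load('w2'); d['state']['eef_pos']=np.array([448.4,-340.4,18.8])
for u in [(268,192),(357,192),(314,281),(289,111),(333.5,111),(311.5,132)]: print(onz(d,u,14).round(1))
E
```

```text
[ 489.  -315.6   14. ]
[ 488.  -358.8   14. ]
[ 438.1 -336.4   14. ]
[ 526.6 -327.9   14. ]
[ 526.2 -347.8   14. ]
[ 517.1 -337.7   14. ]
```

{"op": "jog_arm", "data": {
  "moves": [
    {"translation":[0.04,0.05,-0.07],"turn":[0,0,0]},
    {"translation":[0,0,0],"turn":[0,0,0]},
    {"translation":[0,0,0],"turn":[0,0,0]}
  ]
}}

```text
clock: 2.12
eef_pos: [451.4, -337.0, 15.2]
orientation: [0.0, 1.0, -0.011, 0.0]
ft_force: [0.2, 0.3, -1.2]
grip_width: 88.1
```

{"op": "jog_arm", "data": {
  "moves": [
    {"translation":[0,0,0],"turn":[0,0,0]},
    {"translation":[0,0,0],"turn":[0,0,0]},
    {"translation":[0,0,0],"turn":[0,0,0]},
    {"translation":[0,0,0],"turn":[0,0,0]}
  ],
  "fingers": 30,
  "grip_force": 20
}}

```text
clock: 2.62
eef_pos: [451.0, -336.8, 14.5]
orientation: [-0.0, 1.0, -0.011, -0.0]
ft_force: [1.4, 0.7, -0.6]
grip_width: 50.3
```

{"op": "jog_arm", "data": {
  "moves": [
    {"translation":[0,0,0],"turn":[0,0,0]},
    {"translation":[0,0,0],"turn":[0,0,0]}
  ]
}}

```text
clock: 2.88
eef_pos: [451.0, -336.8, 14.5]
orientation: [-0.0, 1.0, -0.011, -0.0]
ft_force: [0.6, -0.1, -0.6]
grip_width: 43.5
```

{"op": "jog_arm", "data": {
  "moves": [
    {"translation":[0,0,0.5],"turn":[0,0,0]},
    {"translation":[0,0,0.9],"turn":[0,0,0]},
    {"translation":[0.16,0.8,0.6],"turn":[0,0,0]},
    {"translation":[0.16,0.8,0.6],"turn":[0,0,0]},
    {"translation":[0.16,0.8,0.6],"turn":[0,0,0]}
  ]
}}

```text
clock: 3.5
eef_pos: [479.7, -191.4, 207.5]
orientation: [-0.0, 1.0, -0.012, 0.0]
ft_force: [0.2, 0.6, -1.3]
grip_width: 43.5
```

{"op": "jog_arm", "data": {
  "moves": [
    {"translation":[0,0,0],"turn":[0,0,0]},
    {"translation":[0,0,0],"turn":[0,0,0]},
    {"translation":[0,0,0],"turn":[0,0,0]}
  ]
}}

```text
clock: 3.88
eef_pos: [478.9, -193.5, 205.1]
orientation: [-0.001, 1.0, -0.012, -0.001]
ft_force: [-0.1, -0.0, -0.8]
grip_width: 43.7
```

```bash
python3 - <<'E'
from h import *
d=snap('wrist','w3'); s=d['state']
print(s['eef_pos'].round(1),s['joint_pos'].round(2)); s=robot.sense(); print(s['clock'],s['eef_pos'].round(1),s['grip_width'])
crop('w3',60,0,360,200,2.6)
E
```

```text
[ 478.9 -193.5  205.1] [-0.61  0.1   1.8  -0.    1.25  0.98]
3.925 [ 479.  -193.6  205.1] 43.698583982325836
```

View pics/w3.png

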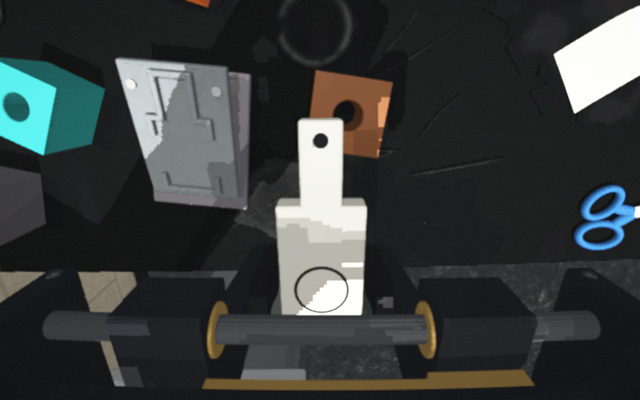

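The plate is held, and the tray is visible at columns 115–250, rows 55–210. I'll zoom in on it.

```bash
python3 - <<'E'
from h import *
im=cv2.imread('pics/w3.png')[45:215,105:265]
g=cv2.resize(im,None,fx=5,fy=5,interpolation=cv2.INTER_CUBIC)[:, :]
g=np.clip(g.astype(float)*1.5,0,255).astype(np.uint8)
cv2.imwrite('pics/w3t_top.png',g[:450]);cv2.imwrite('pics/w3t_bot.png',g[400:])
E
```

```text
(no output)
```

View pics/w3t_top.png

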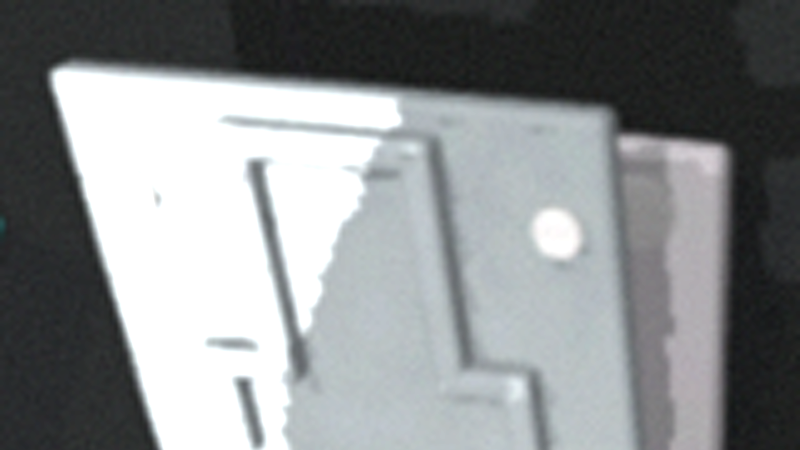

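View pics/w3t_bot.png

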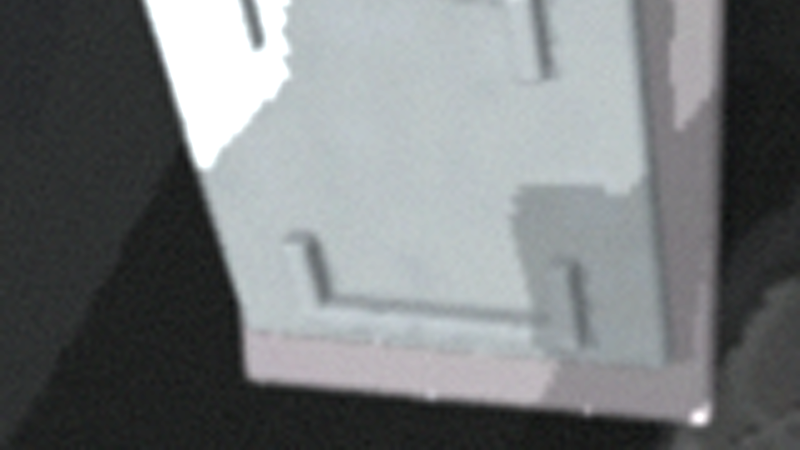

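```bash
cat > tray.py <<'E'
from h import *
from scipy.optimize import least_squares
def TR(p,a=0.35):
    c,s=np.cos(p[2]),np.sin(p[2])
    Rz=np.array([[c,-s,0],[s,c,0],[0,0,1]])
    Ry=R.from_euler('y',-a).as_matrix()
    return Rz@Ry, np.array([p[0],p[1],p[3] if len(p)>3 and False else 36.])
E
python3 - <<'E'
from tray import *
d=load('w3')
o=np.array([105,45])
F=lambda x,y:(np.array([x,y])+.5)/5-.5+o
corn=[F(50,68),F(615,110),F(665,765),F(240,730)]
ribs=[(F(265,446),(22,25)),(F(320,638),(-22,25)),(F(332,703),(-38,25)),(F(308,378),(38,13)),(F(262,160),(78,13))]
def pts(p):
    A,t=TR(p); xl=p[3]
    L=[(xl+142,48),(xl+142,-48),(xl,-48),(xl,48)]+[m for _,m in ribs]
    return np.array([A@np.array([x,y,0])+t for x,y in L])
uv=np.array(corn+[u for u,_ in ribs])
for sel in [slice(None),slice(0,4),slice(4,9)]:
    f=lambda p:(proj(d,pts(p))-uv)[sel].ravel() if sel!=slice(4,9) else np.r_[(proj(d,pts(p))-uv)[sel].ravel(),p[3]+51]
    r=least_squares(f,[510,-64,0,-51]); print(r.x.round(3)); print(r.fun.round(1))
# top cam
d2=load('top0')
P=lambda X:(np.array(X)+.5)/3-.5+[180,140]
print(proj(d2,pts(r.x)[:4])); print([P(q) for q in [(322,158),(432,170),(418,341),(300,330)]])
E
```

```text
[ 5.08575e+02 -5.74590e+01 -1.28000e-01 -5.00780e+01]
[-1.1 -0.9 -1.7  0.9  0.3  1.   0.7 -0.4  0.9  0.5 -0.5 -0.7  0.2 -1.7
  1.   0.   0.6  0.8]
[ 5.10004e+02 -5.78890e+01 -1.30000e-01 -5.15110e+01]
[-0.2 -1.1 -1.   1.   0.6  0.9  1.  -0.7]
[ 5.08668e+02 -5.72410e+01 -1.17000e-01 -5.10000e+01]
[ 0.5  0.6 -0.5 -0.5  0.4 -1.5  0.3  0.  -0.5  0.8  0. ]
[[285.89868656 192.96471867]
 [321.78459526 196.63058708]
 [316.58736026 247.7885414 ]
 [281.50937733 244.03714621]]
[array([287.        , 192.33333333]), array([323.66666667, 196.33333333]), array([319.        , 253.33333333]), array([279.66666667, 249.66666667])]
```

{"op": "jog_arm", "data": {
  "moves": [
    {"translation":[0,0.85,-0.05],"turn":[0,0,-0.065]},
    {"translation":[0,0.85,-0.05],"turn":[0,0,-0.065]},
    {"translation":[0,0.85,-0.05],"turn":[0,0,-0.065]},
    {"translation":[0,0.85,-0.05],"turn":[0,0,0]},
    {"translation":[0,0.85,-0.05],"turn":[0,0,0]}
  ]
}}

```text
clock: 4.55
eef_pos: [479.5, 62.8, 190.6]
orientation: [0.0, 0.998, -0.063, -0.001]
ft_force: [0.9, 0.2, -1.0]
grip_width: 43.9
```

{"op": "jog_arm", "data": {
  "moves": [
    {"translation":[0,0,0],"turn":[0,0,0]},
    {"translation":[0,0,0],"turn":[0,0,0]},
    {"translation":[0,0,0],"turn":[0,0,0]}
  ]
}}

```text
clock: 4.92
eef_pos: [480.0, 60.6, 191.3]
orientation: [0.0, 0.998, -0.064, -0.0]
ft_force: [0.4, -0.3, -1.1]
grip_width: 43.2
```

```bash
python3 - <<'E'
from h import *
d=snap('wrist','w4'); s=d['state']
q=s['orientation']
print(s['eef_pos'].round(1),R.from_quat([q[1],q[2],q[3],q[0]]).as_matrix().round(3)); s=robot.sense(); print(s['clock'],s['eef_pos'].round(1),s['grip_width'])
E
```

```text
[480.   60.6 191.3] [[ 0.992 -0.127 -0.   ]
 [-0.127 -0.992 -0.   ]
 [-0.     0.    -1.   ]]
4.975 [480.1  60.7 191.4] 43.348731356446905
```

View pics/w4.png

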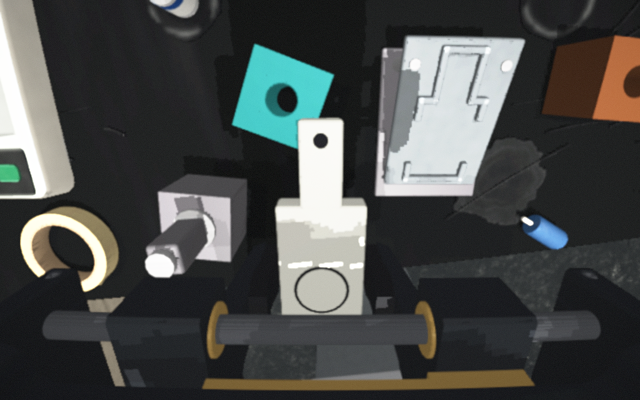

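The tray is fully visible at columns 375–525, rows 38–195. The probe is at (185,235).

```bash
python3 - <<'E'
from h import *
im=cv2.imread('pics/w4.png')[30:205,370:530]
g=cv2.resize(im,None,fx=5,fy=5,interpolation=cv2.INTER_CUBIC)
g=np.clip(g.astype(float)*1.1,0,255).astype(np.uint8)
cv2.imwrite('pics/w4t_top.png',g[:475]);cv2.imwrite('pics/w4t_bot.png',g[400:])
crop('w4',130,165,260,290,5)
E
```

```text
(no output)
```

View pics/w4t_top.png

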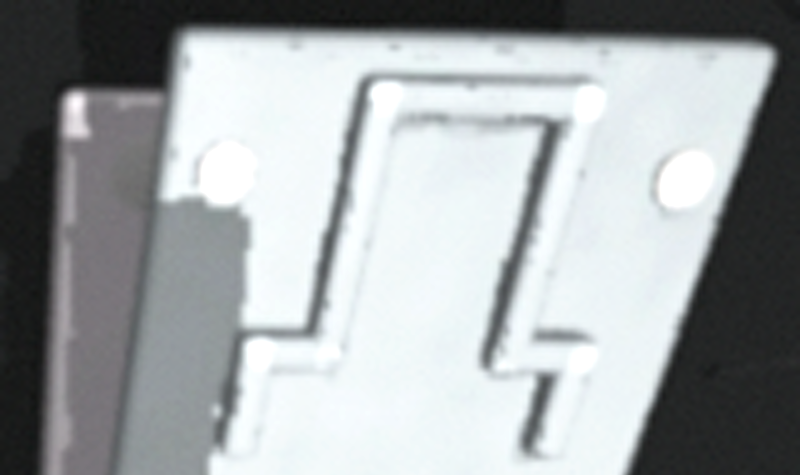

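View pics/w4t_bot.png

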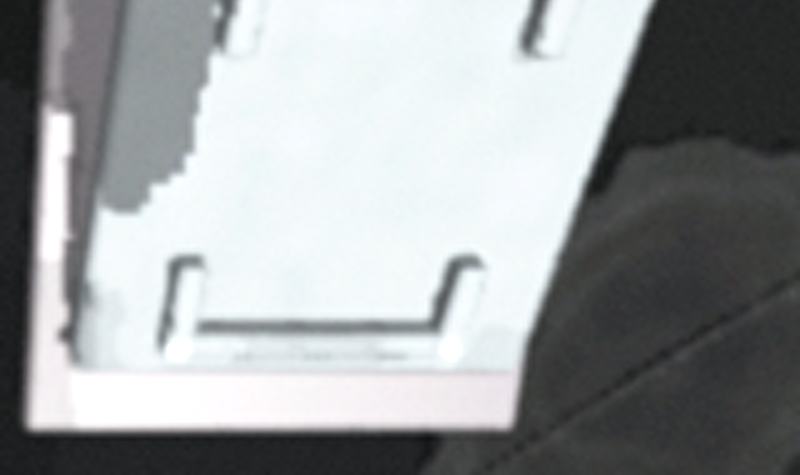

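View pics/w4_c130_165.png

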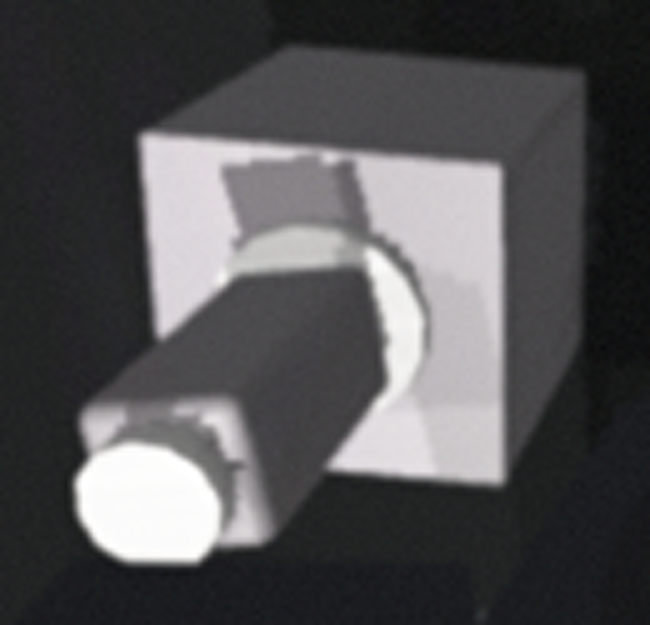

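```bash
cat >> tray.py <<'E'
def fit(views, x0=[509,-57,-.125,-51]):
    # views: list of (d, uv Nx2, M list of (x,y) or ('c',i))
    def f(p):
        A,t=TR(p); out=[]
        for d,uv,M in views:
            W=[]
            for m in M:
                x,y = m if m[0]!='c' else {'0':(p[3]+142,48),'1':(p[3]+142,-48),'2':(p[3],-48),'3':(p[3],48)}[m[1]]
                W.append(A@np.array([x,y,0.])+t)
            out.append((proj(d,W)-uv).ravel())
        return np.concatenate(out+[[(p[3]+51)*.2]])
    return least_squares(f,x0,loss='soft_l1')
def F(o,s,L): return (np.array(L,float)+.5)/s-.5+np.array(o)
C=[('c',str(i)) for i in range(4)]
V3=(load('w3'),F((105,45),5,[(50,68),(615,110),(665,765),(240,730),(265,446),(320,638),(332,703),(308,378),(262,160)]),C+[(22,25),(-22,25),(-38,25),(38,13),(78,13)])
V4=(load('w4'),F((370,30),5,[(178,33),(775,48),(525,769),(74,768),(433,722),(447,662),(521,450),(541,375),(485,367),(548,125)]),C+[(-38,-25),(-22,-25),(22,-25),(38,-25),(38,-13),(78,-13)])
E
python3 - <<'E'
from tray import *
for v in ([V3],[V4],[V3,V4]):
    r=fit(v);print(r.x.round(3),r.fun.round(1))
d=load('w4')
from cv2 import polylines
A,t=TR(fit([V4]).x)
E
```

```text
[ 5.08709e+02 -5.73450e+01 -1.26000e-01 -5.02430e+01] [-1.3 -0.8 -2.   0.8  0.3  0.9  0.7 -0.3  0.7  0.4 -0.6 -0.8  0.1 -1.7
  0.7 -0.1  0.3  0.7  0.2]
[ 5.08669e+02 -5.83580e+01 -1.19000e-01 -5.07330e+01] [ 0.8  0.2  1.8 -0.9 -0.7  0.5  0.   1.3 -0.3  0.1  1.1 -1.1 -0.8  0.3
  0.5 -1.5 -1.6 -0.  -0.8  0.6  0.1]
[ 5.08784e+02 -5.78950e+01 -1.22000e-01 -5.05620e+01] [-1.  -0.3 -1.8  0.8  1.   0.9  1.4 -0.   1.2  0.4 -0.1 -0.8  0.7 -1.7
  1.1 -0.2  0.6  0.6  0.6 -0.3  1.7 -1.  -1.2  0.5 -0.5  0.9 -0.9  0.1
  0.6 -1.  -1.2  0.4  0.1 -1.5 -2.  -0.  -1.1  0.5  0.1]
```

```bash
python3 - <<'E'
from h import *
d=load('w4'); d['state']['eef_pos']=np.zeros(3); d['state']['orientation']=[1,0,0,0]
for u in [(321.5,290),(320.5,140.5),(298.5,118),(343,118),(277,201),(366,201)]: print(onz(d,u,0.5).round(1))
E
```

```text
[-13.1   0.3   0.5]
[65.4 -0.2  0.5]
[75.2 -9.8  0.5]
[75.2  9.6  0.5]
[ 36.8 -20.9   0.5]
[36.9 21.4  0.5]
```

{"op": "jog_arm", "data": {
  "moves": [
    {"translation":[0.037,-0.643,-0.3],"turn":[-0.027,-0.221,0.003]},
    {"translation":[0.037,-0.643,-0.6],"turn":[-0.027,-0.221,0.003]},
    {"translation":[0.037,-0.643,-0.67],"turn":[-0.027,-0.221,0.003]},
    {"translation":[0,0,0],"turn":[0,0,0]},
    {"translation":[0,0,0],"turn":[0,0,0]}
  ]
}}

```text
clock: 5.6
eef_pos: [487.0, -54.6, 98.0]
orientation: [0.01, 0.983, -0.06, 0.174]
ft_force: [0.5, -0.0, 0.1]
grip_width: 43.7
```

```bash
cat > tgt.py <<'E'
from tray import *
T0=np.array([508.7,-57.9,36.]); YAW=-0.122
A,_=TR([T0[0],T0[1],YAW])
def pose():
    s=robot.sense(); q=s['orientation']; return s,R.from_quat([q[1],q[2],q[3],q[0]]).as_matrix(),np.array(s['eef_pos'])
E
python3 - <<'E'
from tgt import *
d=snap('wrist','w5'); snap('side','s5')
s,Rm,p=pose()
G=np.c_[A[:,0],-A[:,1],-A[:,2]]
print(s['clock'],p.round(1),s['grip_width'],'rot err(units)',(R.from_matrix(G@Rm.T).as_rotvec()/np.radians(30)).round(4), s['joint_pos'].round(2))
c=p+Rm[:,2]*14.5
print('coupon in tray',(A.T@(c-T0)).round(1))
E
```

```text
5.7 [488.1 -53.9  99. ] 43.83918202445019 rot err(units) [ 0.001   0.0036 -0.0044] [-0.42  0.    2.19  0.17  0.61  1.15]
coupon in tray [ 1.9  1.5 51.8]
```

View pics/w5.png

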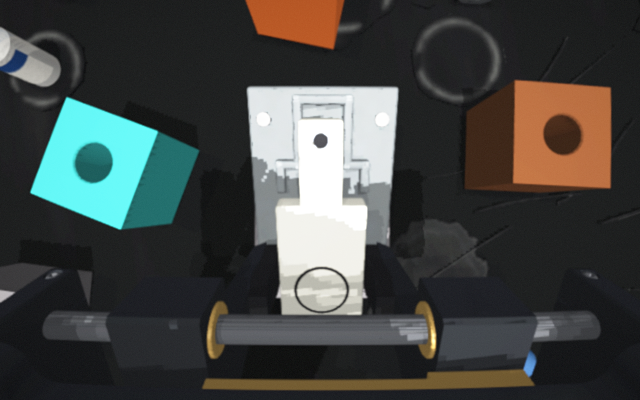

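View pics/s5.png

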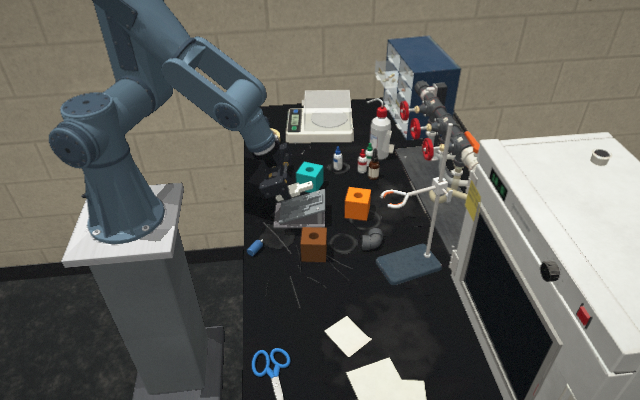

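```bash
python3 - <<'E'
from tgt import *
crop('w5',240,80,405,250,4.7)
d=load('w5')
print(proj(d,[T0+A@np.array(m) for m in [(91,48,0),(91,-48,0),(78,13,0),(78,-13,0),(38,25,0),(38,-25,0.),(38,13,0),(38,-13,0)]]).round(1))
E
```

```text
[[245.7  86.8]
 [398.7  86.7]
 [301.8 107.9]
 [342.5 107.9]
 [285.3 169.1]
 [359.  169.1]
 [303.  169.1]
 [341.3 169.1]]
```

View pics/w5_c240_80.png

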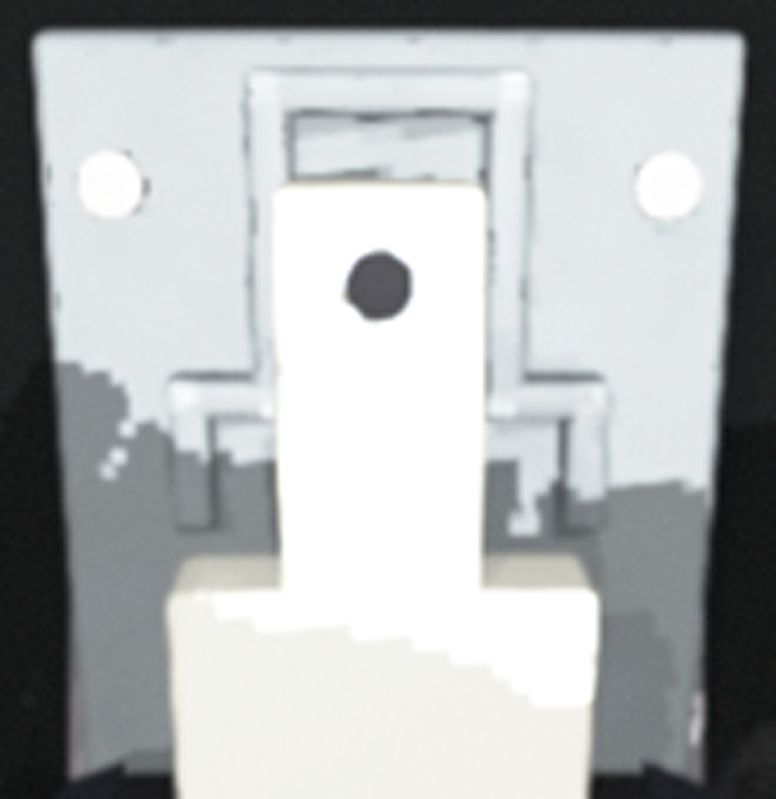

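```bash
python3 - <<'E'
from tgt import *
def tr(d,uv,z):
    o,v=ray(d,uv); o=A.T@(o-T0); v=A.T@v; return (o+v*(z-o[2])/v[2]).round(1)
d=load('w5')
G=lambda x,y:F((240,80),4.7,[(x,y)])[0]
for n,q in [('end inner',(390,114)),('end inner low',(390,118)),('end outer',(390,68)),('shoulder inL',(240,418)),('shoulder inR',(550,420)),('shoulder out',(210,376)),('shoulder outR',(560,376)),('ribendL',(190,528)),('ribendR',(590,530)),('edge',(390,32)),('tail inL',(296,150)),('tail inR',(487,150)),('pinL',(110,185)),('pinR',(669,185)),('brR',(560,450)),('brL',(213,450))]:
    print(n,tr(d,G(*q),0),tr(d,G(*q),6))
d=load('w4');G=lambda x,y:F((370,30),5,[(x,y)])[0]
print('w4')
for n,q in [('low inner',(433,720)),('low inner L',(200,720)),('low in top',(435,731)),('end inner',(480,120)),('shoulder inR',(560,368)),('upper end',(521,450)),('upper end R bot',(548,458)),('low end',(447,660)),('low end top',(475,662)),('edge top',(480,33)),('edge low',(300,768))]:
    print(n,tr(d,G(*q),0),tr(d,G(*q),6))
E
```

```text
end inner [80.5 -0.3  0. ] [80.6 -0.2  6. ]
end inner low [80.  -0.3  0. ] [80.1 -0.2  6. ]
end outer [86.4 -0.3  0. ] [86.4 -0.2  6. ]
shoulder inL [38.4 21.4  0. ] [39.8 20.7  6. ]
shoulder inR [ 38.1 -23.4   0. ] [ 39.5 -22.7   6. ]
shoulder out [44.5 25.5  0. ] [45.8 24.7  6. ]
shoulder outR [ 44.5 -24.6   0. ] [ 45.7 -23.9   6. ]
ribendL [21.7 29.3  0. ] [23.6 28.5  6. ]
ribendR [ 21.4 -29.9   0. ] [ 23.3 -29.    6. ]
edge [91.  -0.3  0. ] [90.8 -0.2  6. ]
tail inL [75.8 12.6  0. ] [76.1 12.2  6. ]
tail inR [ 75.8 -13.5   0. ] [ 76.  -13.1   6. ]
pinL [71.2 38.2  0. ] [71.6 37.1  6. ]
pinR [ 71.2 -38.6   0. ] [ 71.6 -37.4   6. ]
brR [ 33.6 -25.    0. ] [ 35.2 -24.3   6. ]
brL [33.6 25.5  0. ] [35.2 24.7  6. ]
w4
low inner [-37.2 -25.7   0. ] [-33.1 -22.5   6. ]
low inner L [-37.1  23.    0. ] [-33.1  25.1   6. ]
low in top [-40.  -26.9   0. ] [-35.8 -23.6   6. ]
end inner [79.1 -2.4  0. ] [80.5  0.3  6. ]
shoulder inR [ 38.  -28.3   0. ] [ 40.4 -25.1   6. ]
upper end [ 22.5 -26.    0. ] [ 25.1 -22.7   6. ]
upper end R bot [ 20.9 -31.5   0. ] [ 23.6 -28.2   6. ]
low end [-22.7 -24.6   0. ] [-18.9 -21.4   6. ]
low end top [-23.1 -30.5   0. ] [-19.4 -27.1   6. ]
edge top [91.9  1.2  0. ] [93.   3.8  6. ]
edge low [-49.4  -0.5   0. ] [-45.1   2.2   6. ]
```

```bash
cat >> tgt.py <<'E'
T0=T0+1.7*A[:,0]-0.2*A[:,1]
def rep(dt=None, off=14.5):
    s,Rm,p=pose(); G=np.c_[A[:,0],-A[:,1],-A[:,2]]
    print(s['clock'],p.round(1),round(s['grip_width'],1),'F',s['ft_force'].round(1),'roterr u',(R.from_matrix(G@Rm.T).as_rotvec()/np.radians(30)).round(3))
    c=p+Rm[:,2]*off; ct=A.T@(c-T0); print('obj in tray',ct.round(1))
    if dt is not None: print('move units for goal',(A@(np.array(dt)-ct)/60).round(3))
E
python3 - <<'E'
from tgt import *
rep([0,0,9]); print((A[:,2]/60).round(4))
E
```

```text
5.7 [488.1 -53.9  99. ] 43.8 F [ 0.2 -0.1 -1. ] roterr u [ 0.001  0.004 -0.004]
obj in tray [ 0.2  1.7 51.8]
move units for goal [ 0.236 -0.057 -0.672]
[-0.0057  0.0007  0.0157]
```

{"op": "jog_arm", "data": {
  "moves": [
    {"translation":[0.118,-0.029,-0.336],"turn":[0,0,-0.004]},
    {"translation":[0.118,-0.029,-0.336],"turn":[0,0,0]},
    {"translation":[0,0,0],"turn":[0,0,0]},
    {"translation":[0,0,0],"turn":[0,0,0]}
  ]
}}

```text
clock: 6.2
eef_pos: [501.5, -56.7, 58.1]
orientation: [0.011, 0.983, -0.059, 0.174]
ft_force: [0.1, 0.0, -0.9]
grip_width: 43.7
```

```bash
python3 - <<'E'
from tgt import *
rep([0,0,0])
d=snap('wrist','w6'); rep([0,0,0]); 
crop('w6',220,60,420,230,4)
E
```

```text
6.2 [501.5 -56.7  58.1] 43.7 F [ 0.1  0.  -0.9] roterr u [ 0.     0.002 -0.002]
obj in tray [-1.   0.5  8.8]
move units for goal [ 0.064 -0.017 -0.131]
6.25 [501.5 -56.8  58.2] 43.6 F [-0.6  0.3 -1.4] roterr u [ 0.001  0.002 -0.002]
obj in tray [-0.9  0.4  8.9]
move units for goal [ 0.064 -0.014 -0.133]
```

View pics/w6_c220_60.png

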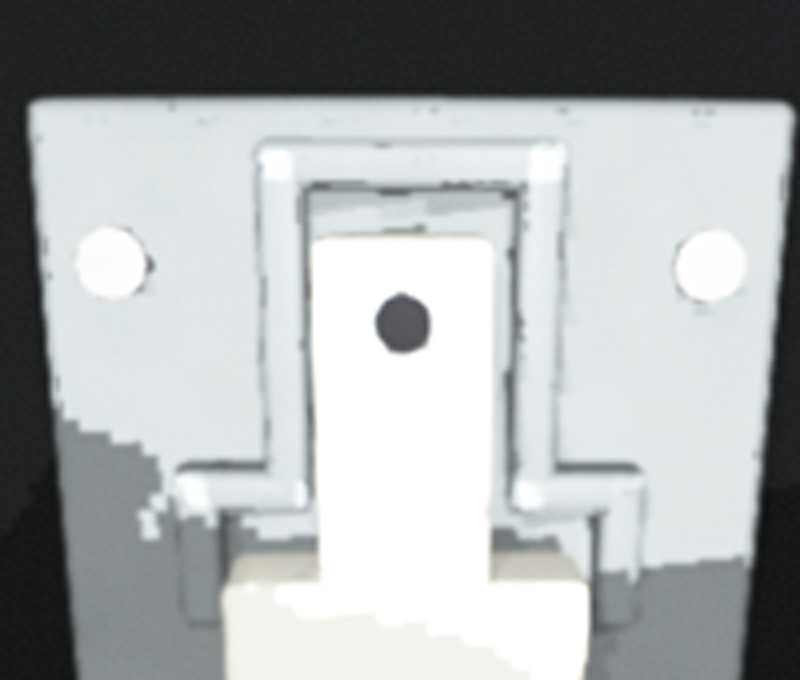

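```bash
python3 - <<'E'
from tgt import *
d=load('w6'); d['state']['eef_pos']=np.zeros(3); d['state']['orientation']=[1,0,0,0]
G=lambda x,y:F((220,60),4,[(x,y)])[0]
print('tail end',onz(d,G(403,237),0.5))
for n,q in [('end in',(411,190)),('shoulder',(250,511)),('shoulderR',(560,514)),('ribendL',(200,627)),('tail L',(305,400)),('R',(515,400)),('brL',(225,560)),('brR',(590,560))]: print(n,onz(d,G(*q),23.4).round(1),onz(d,G(*q),17.4).round(1))
print('plate shoulder',onz(d,G(255,583),0.5),onz(d,G(560,583),.5),onz(d,G(250,553),14.5),'L/R',onz(d,G(225,640),.5),onz(d,G(587,640),.5))
E
```

```text
tail end [75.1095991  -0.27290986  0.5       ]
end in [79.3  0.7 23.4] [79.5  0.6 17.4]
shoulder [ 37.1 -21.3  23.4] [ 38.9 -20.5  17.4]
shoulderR [36.7 21.1 23.4] [38.5 20.3 17.4]
ribendL [ 20.  -29.1  23.4] [ 22.4 -28.   17.4]
tail L [ 52.5 -13.4  23.4] [ 53.7 -12.9  17.4]
R [52.5 14.5 23.4] [53.7 13.9 17.4]
brL [ 30.  -25.1  23.4] [ 32.1 -24.1  17.4]
brR [30.  25.5 23.4] [32.1 24.6 17.4]
plate shoulder [ 34.9695324  -17.99553613   0.5       ] [34.97958216 18.43423054  0.5       ] [ 34.04059572 -20.35487222  14.5       ] L/R [ 27.59877556 -21.94747101   0.5       ] [27.61484153 22.01999738  0.5       ]
```

{"op": "jog_arm", "data": {
  "moves": [
    {"translation":[0.028,-0.007,-0.05],"turn":[0,0,0]},
    {"translation":[0.024,-0.007,-0.055],"turn":[0,0,0]},
    {"translation":[0,0,0],"turn":[0,0,0]},
    {"translation":[0,0,0],"turn":[0,0,0]}
  ]
}}

```text
clock: 6.75
eef_pos: [503.7, -57.9, 50.6]
orientation: [0.01, 0.983, -0.06, 0.174]
ft_force: [0.7, -0.9, -1.5]
grip_width: 44.1
```

```bash
python3 - <<'E'
from tgt import *
rep([0,0,0])
E
```

```text
6.75 [503.7 -57.9  50.6] 44.1 F [ 0.7 -0.9 -1.5] roterr u [-0.001 -0.001  0.   ]
obj in tray [-1.4 -0.4  0.9]
move units for goal [ 0.027  0.004 -0.007]
```

{"op": "jog_arm", "data": {
  "moves": [
    {"translation":[0.018,-0.002,-0.008],"turn":[0,0,0]},
    {"translation":[0,0,0],"turn":[0,0,0]},
    {"translation":[0,0,0],"turn":[0,0,0]}
  ]
}}

```text
clock: 7.12
eef_pos: [504.9, -58.0, 50.2]
orientation: [0.01, 0.983, -0.06, 0.174]
ft_force: [-0.7, -0.1, -1.8]
grip_width: 43.7
```

```bash
python3 - <<'E'
from tgt import *
rep([0,0,0]); snap('wrist','w7'); rep([0,0,0]); crop('w7',220,60,420,230,4)
E
```

```text
7.125 [504.9 -58.   50.2] 43.7 F [-0.7 -0.1 -1.8] roterr u [-0.001 -0.     0.   ]
obj in tray [-0.4 -0.4  0.2]
move units for goal [ 0.008  0.006 -0.   ]
7.175 [504.9 -58.   50.2] 43.5 F [-0.3 -0.7 -0.8] roterr u [-0.001 -0.     0.   ]
obj in tray [-0.4 -0.4  0.2]
move units for goal [ 0.008  0.006 -0.   ]
```

View pics/w7_c220_60.png

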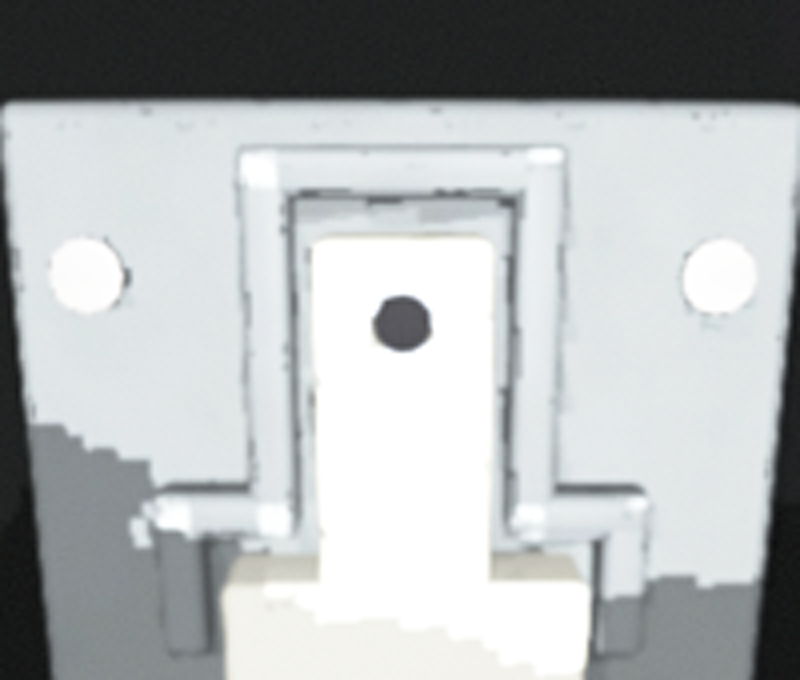

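{"op": "jog_arm", "data": {
  "moves": [
    {"translation":[0.006,0.002,-0.016],"turn":[0,0,0]},
    {"translation":[0,0,0],"turn":[0,0,0]}
  ]
}}

```text
clock: 7.42
eef_pos: [505.1, -58.0, 49.7]
orientation: [0.011, 0.983, -0.06, 0.174]
ft_force: [-7.3, 0.0, 9.5]
grip_width: 43.9
```

{"op": "jog_arm", "data": {
  "moves": [
    {"translation":[0.006,0,-0.016],"turn":[0,0,0]},
    {"translation":[0,0,0],"turn":[0,0,0]}
  ]
}}

```text
clock: 7.68
eef_pos: [505.5, -58.0, 49.3]
orientation: [0.011, 0.983, -0.06, 0.174]
ft_force: [-14.8, 0.2, 20.7]
grip_width: 43.8
```

```bash
python3 - <<'E'
from tgt import *
rep([0,0,0])
E
```

```text
7.675 [505.5 -58.   49.3] 43.8 F [-14.8   0.2  20.7] roterr u [ 0.    -0.    -0.002]
obj in tray [-0.1 -0.3 -0.9]
move units for goal [-0.003  0.005  0.015]
```

{"op": "jog_arm", "data": {
  "moves": [
    {"translation":[-0.008,0,0.018],"turn":[0,0,0]},
    {"translation":[0,0,0],"turn":[0,0,0]},
    {"translation":[0,0,0],"turn":[0,0,0]}
  ]
}}

```text
clock: 8.05
eef_pos: [505.1, -57.9, 49.3]
orientation: [0.01, 0.983, -0.06, 0.174]
ft_force: [-1.0, -0.3, 1.5]
grip_width: 44.0
```

{"op": "jog_arm", "data": {
  "moves": [
    {"translation":[0,0,0],"turn":[0,0,0]},
    {"translation":[0,0,0],"turn":[0,0,0]},
    {"translation":[0,0,0],"turn":[0,0,0]},
    {"translation":[0,0,0],"turn":[0,0,0]}
  ],
  "fingers": 64
}}

```text
clock: 8.55
eef_pos: [505.2, -57.9, 49.4]
orientation: [0.01, 0.983, -0.06, 0.174]
ft_force: [-0.6, -0.5, 0.9]
grip_width: 64.1
```

```bash
python3 - <<'E'
from tgt import *
rep([0,0,0]); snap('wrist','w8'); crop('w8',220,60,420,230,4)
E
```

```text
8.55 [505.2 -57.9  49.4] 64.1 F [-0.6 -0.5  0.9] roterr u [-0.001 -0.     0.   ]
obj in tray [-0.4 -0.3 -0.7]
move units for goal [0.003 0.004 0.013]
```

View pics/w8_c220_60.png

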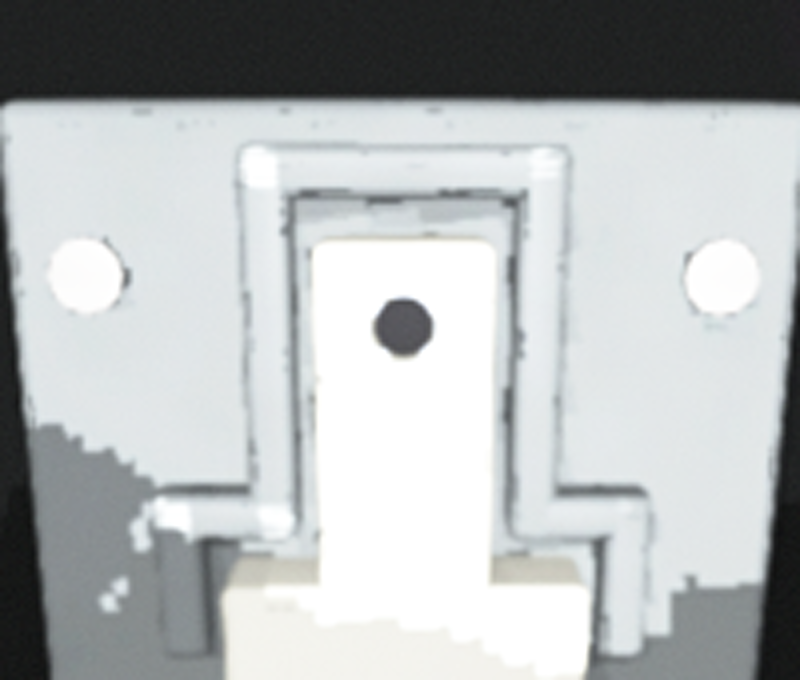

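{"op": "jog_arm", "data": {
  "moves": [
    {"translation":[-0.085,0.0105,0.235],"turn":[0,0,0]},
    {"translation":[-0.2,0.0245,0.55],"turn":[0,0,0]},
    {"translation":[-0.225,0.0275,0.62],"turn":[0,0,0]},
    {"translation":[0,0,0],"turn":[0,0,0]},
    {"translation":[0,0,0],"turn":[0,0,0]}
  ]
}}

```text
clock: 9.22
eef_pos: [474.4, -54.1, 133.3]
orientation: [0.01, 0.983, -0.06, 0.174]
ft_force: [-0.5, -0.2, -0.1]
grip_width: 64.2
```

```bash
python3 - <<'E'
from tgt import *
rep(); snap('wrist','w9'); rep()
E
```

```text
9.225 [474.4 -54.1 133.3] 64.2 F [-0.5 -0.2 -0.1] roterr u [-0.001 -0.     0.   ]
obj in tray [-0.7 -0.2 88.7]
9.275 [474.1 -53.9 132.6] 64.0 F [-0.3  1.3  0.7] roterr u [-0.002 -0.003  0.   ]
obj in tray [-1.4 -0.1 88.2]
```

View pics/w9.png

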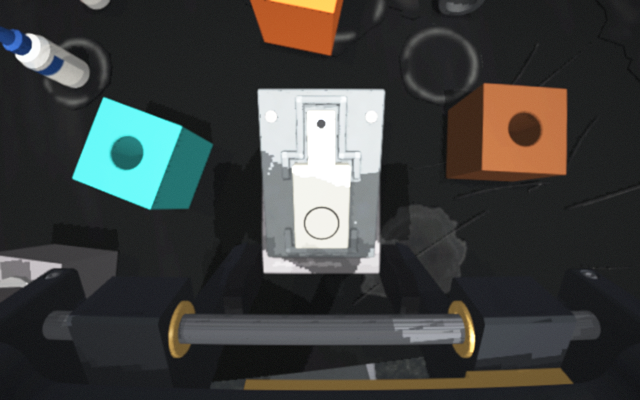

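```bash
python3 - <<'E'
from tgt import *
crop('w9',250,80,395,280,4)
d=load('w9'); d['state']['eef_pos']=np.array([474.3,-54,133.])
def tr(d,uv,z):
    o,v=ray(d,uv); o=A.T@(o-T0); v=A.T@v; return (o+v*(z-o[2])/v[2])
r=tr(d,(321.3,222.8),14); print(r, T0+A@r, T0)
print(tr(d,(321,124),14))
E
```

```text
[-13.12261385  -0.13407839  14.        ] [493.2441183  -56.34155134  45.23442874] [510.26072445 -58.29285641  36.58292627]
[6.43417031e+01 5.78426988e-02 1.40000000e+01]
```

View pics/w9_c250_80.png

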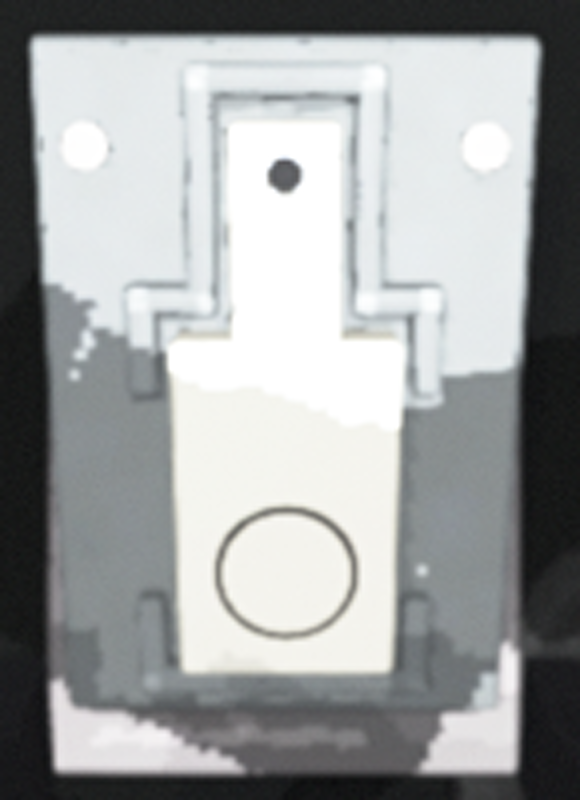

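{"op": "jog_arm", "data": {
  "moves": [
    {"translation":[-0.08,0.78,0.45],"turn":[0.016,0.133,-0.026]},
    {"translation":[-0.08,0.78,0.45],"turn":[0.016,0.133,-0.026]},
    {"translation":[-0.08,0.78,0.3],"turn":[0.016,0.133,-0.026]},
    {"translation":[-0.08,0.78,0.15],"turn":[0.016,0.133,-0.026]},
    {"translation":[-0.08,0.78,0.05],"turn":[0.016,0.133,-0.026]}
  ],
  "fingers": 88
}}

```text
clock: 9.9
eef_pos: [450.3, 181.6, 216.8]
orientation: [0.006, 0.996, -0.094, -0.003]
ft_force: [-0.3, -0.0, -0.0]
grip_width: 88.0
```

{"op": "jog_arm", "data": {
  "moves": [
    {"translation":[0,0,0],"turn":[0,0,0]},
    {"translation":[0,0,0],"turn":[0,0,0]},
    {"translation":[0,0,0],"turn":[0,0,0]}
  ]
}}

```text
clock: 10.28
eef_pos: [450.2, 178.8, 216.7]
orientation: [0.006, 0.995, -0.095, -0.002]
ft_force: [0.3, -0.6, 0.9]
grip_width: 88.1
```

```bash
python3 - <<'E'
from tgt import *
d=snap('wrist','w10'); s,Rm,p=pose(); print(s['clock'],p.round(1),Rm.round(3),s['grip_width'])
crop('w10',230,100,410,270,4)
E
```

```text
10.325 [450.3 178.8 217.1] [[ 0.982 -0.189 -0.004]
 [-0.189 -0.982 -0.012]
 [-0.001  0.013 -1.   ]] 88.25604240443464
```

View pics/w10.png

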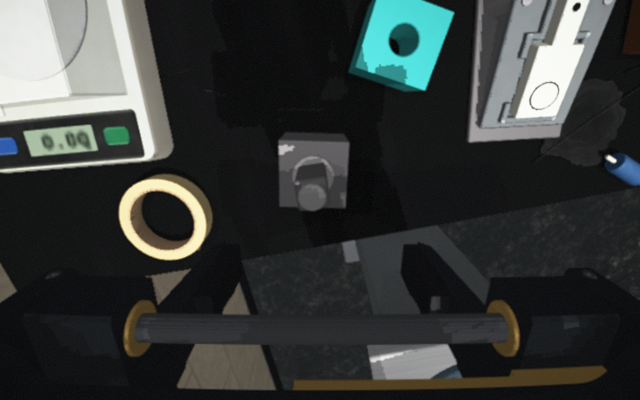

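```bash
python3 - <<'E'
from h import *
im=cv2.imread('pics/w10.png')[122:222,265:365].astype(float)*2.2
cv2.imwrite('pics/w10p.png',cv2.resize(np.clip(im,0,255).astype(np.uint8),None,fx=6,fy=6,interpolation=cv2.INTER_CUBIC))
E
```

```text
(no output)
```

View pics/w10p.png

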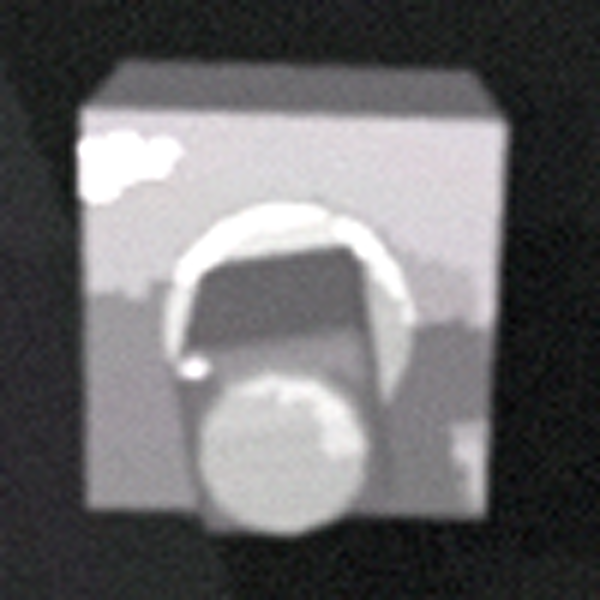

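```bash
python3 - <<'E'
from tgt import *
d=load('w10'); G=lambda x,y:F((265,122),6,[(x,y)])[0]
for n,q,z in [('gTL',(180,352),127),('gTR',(358,327),127),('gBL',(205,528),127),('bL',(203,268),71),('bR',(352,248),71),('cap',(285,455),135),('colL',(163,325),71),('colR',(412,325),71),('colT',(290,203),71)]: print(n,onz(d,G(*q),z).round(1))
for q in [(80,105),(508,122),(488,520),(88,510)]: print(onz(d,G(*q),66).round(1))
E
```

```text
gTL [476.  193.4 127. ]
gTR [474.9 170.5 127. ]
gBL [451.8 195.4 127. ]
bL [474.4 194.2  71. ]
bR [473.  170.6  71. ]
cap [462.4 182.4 135. ]
colL [466.6 202.4  71. ]
colR [459.  163.5  71. ]
colT [481.9 178.7  71. ]
[502.3 208.   66. ]
[487. 143.  66.]
[422.  156.9  66. ]
[436.6 222.4  66. ]
```

{"op": "jog_arm", "data": {
  "moves": [
    {"translation":[0.1,0.03,-0.4],"turn":[0.011,-0.004,0.124]},
    {"translation":[0.1,0.03,-0.4],"turn":[0.012,-0.004,0.124]},
    {"translation":[0,0,0],"turn":[0,0,0]},
    {"translation":[0,0,0],"turn":[0,0,0]}
  ]
}}

```text
clock: 10.82
eef_pos: [462.8, 183.0, 170.4]
orientation: [-0.0, 1.0, -0.031, 0.001]
ft_force: [-0.0, 0.2, -0.3]
grip_width: 87.7
```

```bash
python3 - <<'E'
from tgt import *
d=snap('wrist','w11'); s,Rm,p=pose(); print(s['clock'],p.round(1),Rm.round(3),s['grip_width'])
im=cv2.imread('pics/w11.png')[120:300,230:410].astype(float)*1.8
cv2.imwrite('pics/w11p.png',cv2.resize(np.clip(im,0,255).astype(np.uint8),None,fx=4,fy=4,interpolation=cv2.INTER_CUBIC)[:600])
E
```

```text
10.875 [463.1 183.1 170.8] [[ 0.998 -0.06   0.004]
 [-0.06  -0.998  0.   ]
 [ 0.004 -0.    -1.   ]] 88.0433161898792
```

View pics/w11p.png

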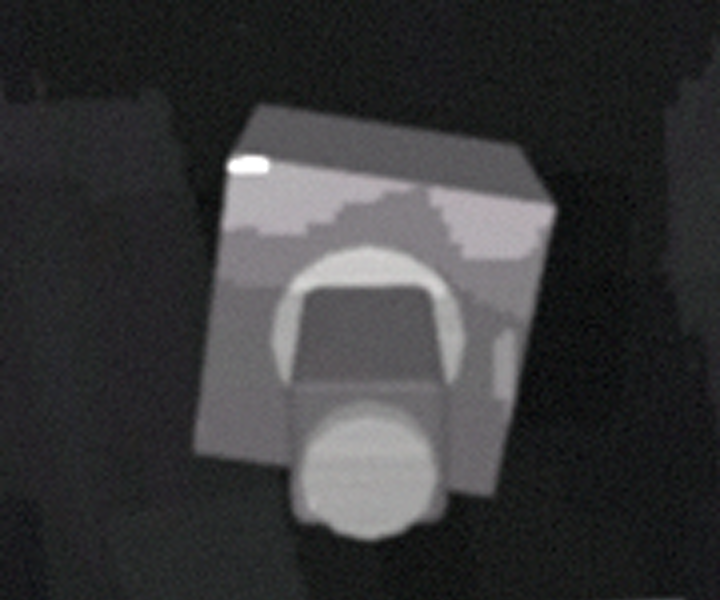

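```bash
python3 - <<'E'
from tgt import *
d=load('w11'); G=lambda x,y:F((230,120),4,[(x,y)])[0]
print(onz(d,G(369,474),135).round(1), [onz(d,G(*q),127).round(1) for q in [(290,384),(446,382),(290,520),(446,520)]],[onz(d,G(*q),71).round(1) for q in [(273,335),(465,335),(305,287),(435,287)]])
E
```

```text
[463.1 182.5 135. ] [array([475.7, 194.3, 127. ]), array([474.6, 169.5, 127. ]), array([451.6, 196.2, 127. ]), array([450. , 170.5, 127. ])] [array([464.6, 202.1,  71. ]), array([462.2, 162.7,  71. ]), array([474.5, 194.7,  71. ]), array([472.9, 168.4,  71. ])]
```

{"op": "jog_arm", "data": {
  "moves": [
    {"translation":[0,-0.005,-0.6],"turn":[0,0,0]},
    {"translation":[0,0,-0.5],"turn":[0,0,0]},
    {"translation":[0,0,-0.225],"turn":[0,0,0]},
    {"translation":[0,0,0],"turn":[0,0,0]},
    {"translation":[0,0,0],"turn":[0,0,0]}
  ]
}}

```text
clock: 11.5
eef_pos: [463.6, 183.3, 91.5]
orientation: [-0.0, 1.0, -0.029, 0.002]
ft_force: [-0.3, -0.2, 0.4]
grip_width: 88.1
```

{"op": "jog_arm", "data": {
  "moves": [
    {"translation":[0,0,0],"turn":[0,0,0]},
    {"translation":[0,0,0],"turn":[0,0,0]},
    {"translation":[0,0,0],"turn":[0,0,0]},
    {"translation":[0,0,0],"turn":[0,0,0]},
    {"translation":[0,0,0],"turn":[0,0,0]}
  ],
  "fingers": 15,
  "grip_force": 30
}}

```text
clock: 12.12
eef_pos: [462.5, 183.1, 90.1]
orientation: [-0.0, 1.0, -0.029, 0.001]
ft_force: [0.2, 0.7, 0.2]
grip_width: 39.9
```

{"op": "jog_arm", "data": {
  "moves": [
    {"translation":[0,0,0],"turn":[0,0,0]},
    {"translation":[0,0,0],"turn":[0,0,0]},
    {"translation":[0,0,0],"turn":[0,0,0]}
  ]
}}

```text
clock: 12.5
eef_pos: [462.5, 183.1, 90.2]
orientation: [0.0, 1.0, -0.029, 0.001]
ft_force: [0.0, -0.6, -0.4]
grip_width: 25.6
```

{"op": "jog_arm", "data": {
  "moves": [
    {"translation":[0,0,0.2],"turn":[0,0,0]},
    {"translation":[0,0,0.5],"turn":[0,0,0]},
    {"translation":[0,0,0.7],"turn":[0,0,0]},
    {"translation":[0,0,0.3],"turn":[0,0,0]},
    {"translation":[0,0,0],"turn":[0,0,0]}
  ]
}}

```text
clock: 13.12
eef_pos: [463.6, 183.4, 194.3]
orientation: [-0.0, 1.0, -0.029, 0.003]
ft_force: [0.5, -0.8, -1.8]
grip_width: 25.6
```

```bash
python3 - <<'E'
from tgt import *
d=snap('wrist','w12'); snap('side','s12'); snap('top','t12'); s,Rm,p=pose(); print(s['clock'],p.round(1),Rm.round(3),s['grip_width'])
crop('s12',220,100,380,260,4)
E
```

```text
13.275 [461.7 183.  191.2] [[ 0.998 -0.059  0.   ]
 [-0.059 -0.998 -0.   ]
 [ 0.     0.    -1.   ]] 25.69512319145241
```

View pics/s12_c220_100.png

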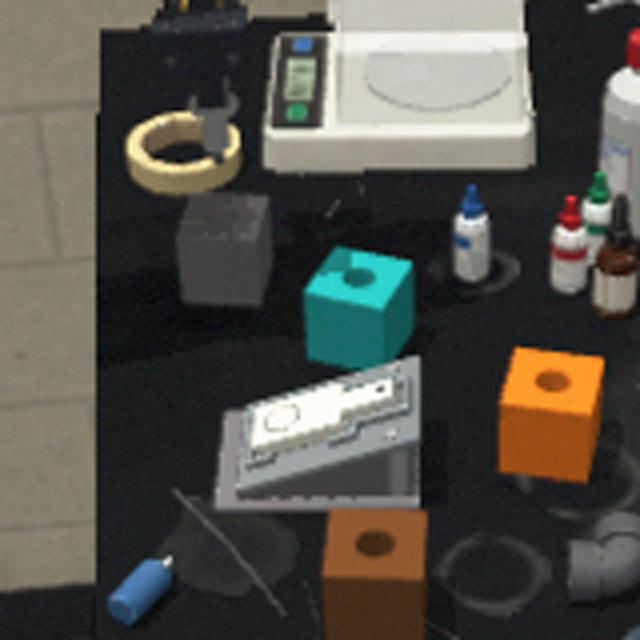

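View pics/w12.png

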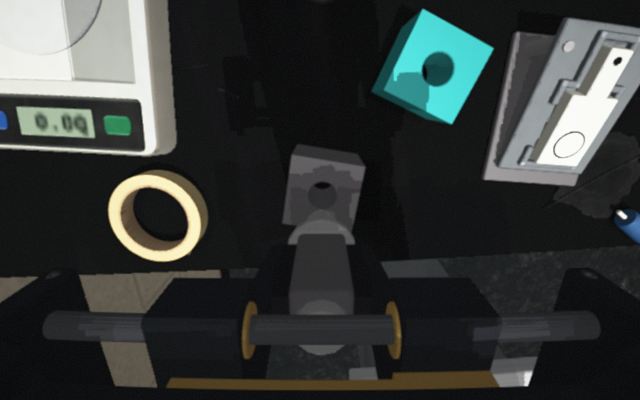

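```bash
python3 - <<'E'
from tgt import *
def tr(d,uv,z):
    o,v=ray(d,uv); o=A.T@(o-T0); v=A.T@v; return (o+v*(z-o[2])/v[2])
for t,uv in [('w12',(569.5,145.3)),('w10',(544,96)),('w9',(321.3,222.8)),('s12',None),('t12',None)]:
    if uv is None: continue
    r=tr(load(t),uv,13.5); print(t,r.round(1),(T0+A@r).round(1))
S=load('s12'); uv=F((220,100),4,[(282,417)])[0]; r=tr(S,uv,13.5); print('side',r.round(1),(T0+A@r).round(1))
crop('t12',270,170,340,270,7)
E
```

```text
w12 [-14.   -2.1  13.5] [492.4 -58.3  44.5]
w10 [-13.6  -1.1  13.5] [492.9 -57.2  44.6]
w9 [-13.2  -0.2  13.5] [493.3 -56.4  44.7]
side [-9.7  2.4 13.5] [496.9 -54.3  45.9]
```

View pics/t12_c270_170.png

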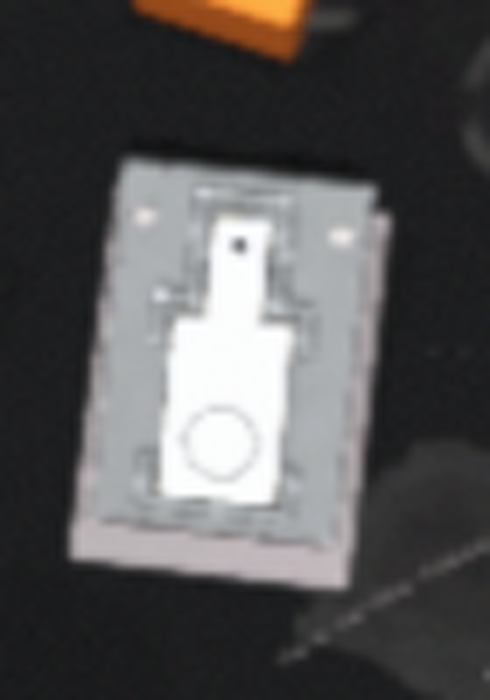

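{"op": "jog_arm", "data": {
  "moves": [
    {"translation":[-0.026,-0.783,0],"turn":[-0.016,-0.133,0]},
    {"translation":[-0.026,-0.783,0],"turn":[-0.016,-0.133,0]},
    {"translation":[-0.026,-0.783,-0.1],"turn":[-0.016,-0.133,0]},
    {"translation":[-0.026,-0.783,-0.2],"turn":[-0.016,-0.133,0]},
    {"translation":[-0.026,-0.783,-0.3],"turn":[-0.016,-0.133,0]}
  ]
}}

```text
clock: 13.9
eef_pos: [454.1, -52.9, 155.3]
orientation: [0.016, 0.984, -0.029, 0.176]
ft_force: [0.3, -0.1, -1.6]
grip_width: 26.0
```

{"op": "jog_arm", "data": {
  "moves": [
    {"translation":[0,0,0],"turn":[0,0,0]},
    {"translation":[0,0,0],"turn":[0,0,0]},
    {"translation":[0,0,0],"turn":[0,0,0]},
    {"translation":[0,0,0],"turn":[0,0,0]}
  ]
}}

```text
clock: 14.4
eef_pos: [455.1, -50.6, 156.4]
orientation: [0.015, 0.984, -0.028, 0.175]
ft_force: [-1.0, 0.8, -2.6]
grip_width: 25.9
```

```bash
cat >> tgt.py <<'E'
RING=np.array([493.2,-56.6,44.6]); n=A[:,2]
def rp(h, L=74.2):
    s,Rm,p=pose(); tip=p+Rm[:,2]*L
    print(s['clock'],p.round(1),round(s['grip_width'],1),'F',s['ft_force'].round(1),'Fn',round(float(s['ft_force']@n),2))
    zt=-n; ax=np.cross(Rm[:,2],zt); print('tilt fix units',(ax/np.radians(30)).round(3))
    rel=A.T@(tip-RING); print('tip rel ring (tray axes)',rel.round(1)); print('after-fix TCP move units',((RING+n*(h+L)-p)/60).round(3))
E
python3 - <<'E'
from tgt import *
d=snap('wrist','w13'); snap('side','s13');rp(15)
crop('s13',240,160,340,260,6)
E
```

```text
14.5 [455.  -50.9 156.4] 25.7 F [-0.9 -0.2 -1.2] Fn -0.87
tilt fix units [-0.002  0.006 -0.001]
tip rel ring (tray axes) [ 2.3  1.2 44. ]
after-fix TCP move units [ 0.131 -0.034 -0.466]
```

View pics/w13.png

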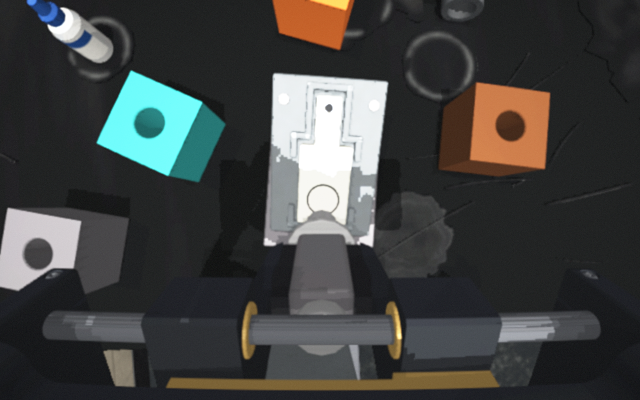

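View pics/s13_c240_160.png

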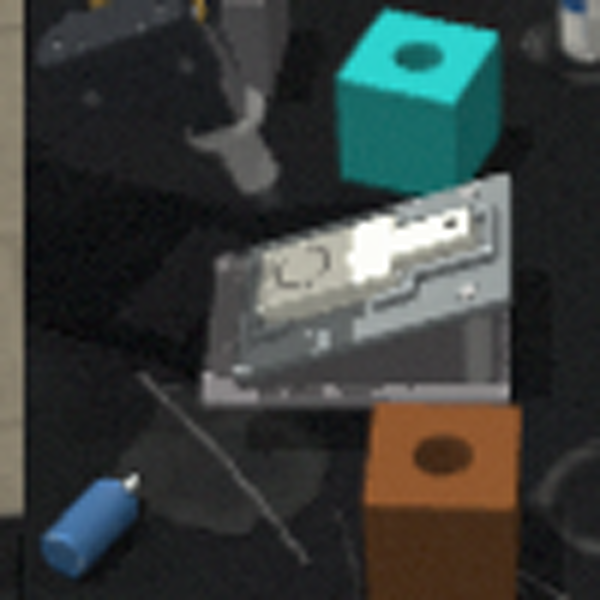

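```bash
python3 - <<'E'
from tgt import *
crop('w13',265,65,395,250,4)
d=load('w13'); d['state']['eef_pos']=np.array([455.,-50.8,156.4])
def tr(d,uv,z):
    o,v=ray(d,uv); o=A.T@(o-T0); v=A.T@v; return (o+v*(z-o[2])/v[2])
r=tr(d,(322.7,199),13.5); print(r,T0+A@r)
S=load('s13'); 
uv=F((240,160),6,[(302,268),(262,190)]); r=tr(S,uv[0],13.5); print('side ring',r.round(1),(T0+A@r).round(1), proj(S,[RING]), uv)
s,Rm,p=load('s13')['state'],None,None
q=s['orientation'];Rm=R.from_quat([q[1],q[2],q[3],q[0]]).as_matrix();p=np.array([455.,-50.8,156.4])
print('barrel end, tip pred', (proj(S,[p+Rm[:,2]*60.2,p+Rm[:,2]*74.2])-[240,160])*6)
E
```

```text
[-12.74320825  -0.45706839  13.5       ] [493.72873996 -56.72637895  44.89483973]
side ring [-10.3   0.9  13.5] [496.2 -55.7  45.7] [[288.95044993 204.83345493]] [[289.91666667 204.25      ]
 [283.25       191.25      ]]
barrel end, tip pred [[250.38544992 179.28216623]
 [262.16100722 200.56354468]]
```

View pics/w13_c265_65.png

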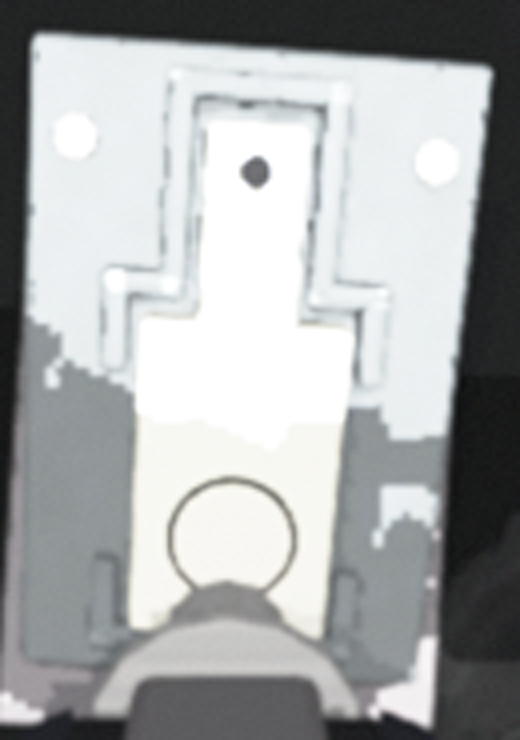

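{"op": "jog_arm", "data": {
  "moves": [
    {"translation":[0.069,-0.018,-0.235],"turn":[0,0.003,0]},
    {"translation":[0.069,-0.018,-0.235],"turn":[0,0.003,0]},
    {"translation":[0,0,0],"turn":[0,0,0]},
    {"translation":[0,0,0],"turn":[0,0,0]},
    {"translation":[0,0,0],"turn":[0,0,0]}
  ]
}}

```text
clock: 15.12
eef_pos: [463.3, -53.9, 128.7]
orientation: [0.016, 0.984, -0.029, 0.174]
ft_force: [0.0, -0.1, -1.4]
grip_width: 25.8
```

```bash
sed -i 's/^RING=.*/RING=np.array([493.5,-56.7,44.7]); n=A[:,2]/' tgt.py; python3 - <<'E'
from tgt import *
rp(3); d=snap('wrist','w14'); snap('side','s14'); snap('top','t14');rp(3)
im=cv2.imread('pics/s14.png')[160:240,250:340].astype(float)*1.5
cv2.imwrite('pics/s14c.png',cv2.resize(np.clip(im,0,255).astype(np.uint8),None,fx=8,fy=8,interpolation=cv2.INTER_CUBIC)[:600])
im=cv2.imread('pics/t14.png')[180:280,260:350].astype(float)*1.5
cv2.imwrite('pics/t14c.png',cv2.resize(np.clip(im,0,255).astype(np.uint8),None,fx=6,fy=6,interpolation=cv2.INTER_CUBIC)[:600])
S=load('s14');s,Rm,p=pose()
print('pred tip,ring',((proj(S,[p+Rm[:,2]*60.2,p+Rm[:,2]*74.2,RING])+.5-[250,160])*8).round(0))
E
```

```text
15.125 [463.3 -53.9 128.7] 25.8 F [ 0.  -0.1 -1.4] Fn -1.35
tilt fix units [-0.001  0.001 -0.   ]
tip rel ring (tray axes) [ 0.4 -0.9 15.1]
after-fix TCP move units [ 0.065  0.008 -0.191]
15.275 [463.2 -54.  128.5] 25.7 F [ 0.7 -0.1 -1.4] Fn -1.54
tilt fix units [-0.001  0.001 -0.   ]
tip rel ring (tray axes) [ 0.2 -1.  14.9]
after-fix TCP move units [ 0.067  0.009 -0.187]
pred tip,ring [[285. 307.]
 [301. 335.]
 [316. 363.]]
```

View pics/s14c.png

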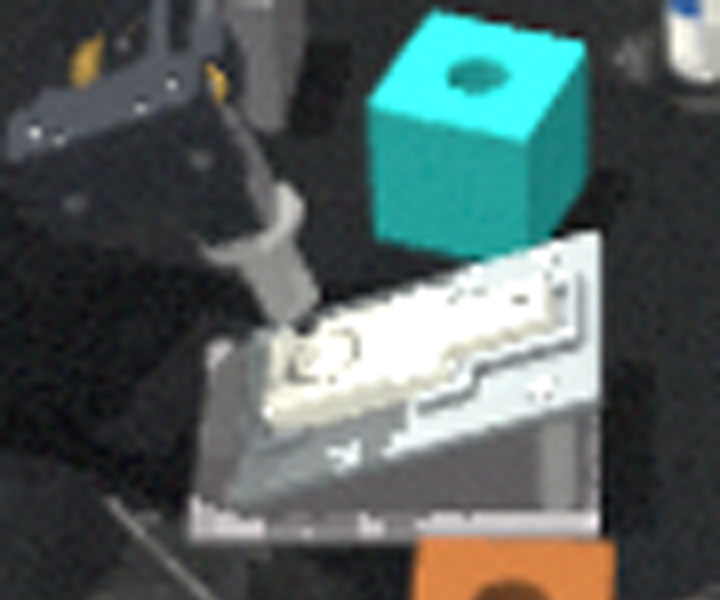

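View pics/t14c.png

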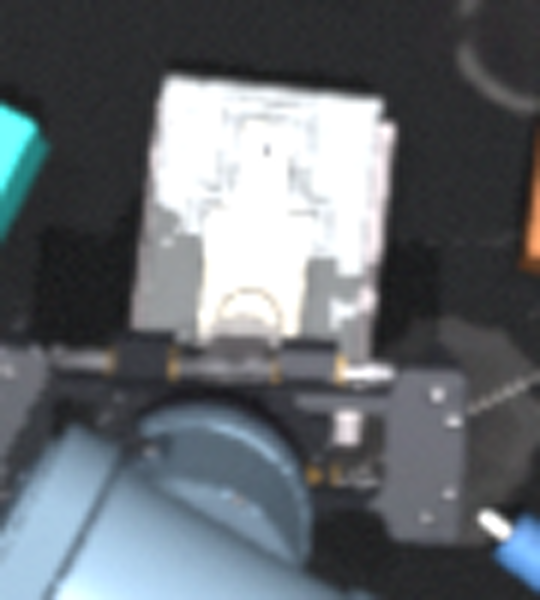

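View pics/w14.png

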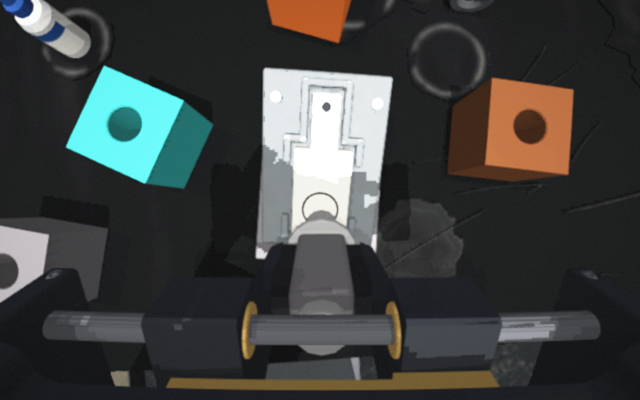

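{"op": "jog_arm", "data": {
  "moves": [
    {"translation":[0.031,0.004,-0.086],"turn":[0,0,0]},
    {"translation":[0.031,0.004,-0.086],"turn":[0,0,0]},
    {"translation":[0,0,0],"turn":[0,0,0]},
    {"translation":[0,0,0],"turn":[0,0,0]},
    {"translation":[0,0,0],"turn":[0,0,0]}
  ]
}}

```text
clock: 15.9
eef_pos: [466.8, -53.5, 117.7]
orientation: [0.016, 0.984, -0.029, 0.173]
ft_force: [-0.4, 0.1, -2.2]
grip_width: 25.6
```

```bash
python3 - <<'E'
from tgt import *
rp(0); snap('side','s15');rp(0)
d=snap('wrist','w15'); rp(0)
im=cv2.imread('pics/s15.png')[180:225,265:325].astype(float)*1.3
cv2.imwrite('pics/s15c.png',cv2.resize(np.clip(im,0,255).astype(np.uint8),None,fx=13,fy=13,interpolation=cv2.INTER_CUBIC))
S=load('s15');s,Rm,p=pose()
print('pred barrel,tip,ring,platecorners',((proj(S,[p+Rm[:,2]*60.2,p+Rm[:,2]*74.2,RING]+[RING+A@np.array(v) for v in [(-23,22,0.),(-23,-22,0),(47,-22,0)]])+.5-[265,180])*13).round(0))
E
```

```text
15.9 [466.8 -53.5 117.7] 25.6 F [-0.4  0.1 -2.2] Fn -1.88
tilt fix units [-0.001 -0.    -0.   ]
tip rel ring (tray axes) [-0.3 -0.   3.6]
after-fix TCP move units [ 0.025 -0.002 -0.055]
15.95 [466.8 -53.5 117.7] 25.5 F [-0.4  0.7 -1.8] Fn -1.53
tilt fix units [-0.001 -0.    -0.   ]
tip rel ring (tray axes) [-0.3 -0.   3.7]
after-fix TCP move units [ 0.025 -0.002 -0.056]
16.0 [466.8 -53.5 117.8] 26.0 F [ 0.2  0.3 -1.7] Fn -1.62
tilt fix units [-0.001 -0.    -0.   ]
tip rel ring (tray axes) [-0.2 -0.   3.7]
after-fix TCP move units [ 0.024 -0.002 -0.057]
pred barrel,tip,ring,platecorners [[287. 273.]
 [312. 318.]
 [319. 329.]
 [232. 294.]
 [220. 420.]
 [509. 336.]]
```

View pics/s15c.png

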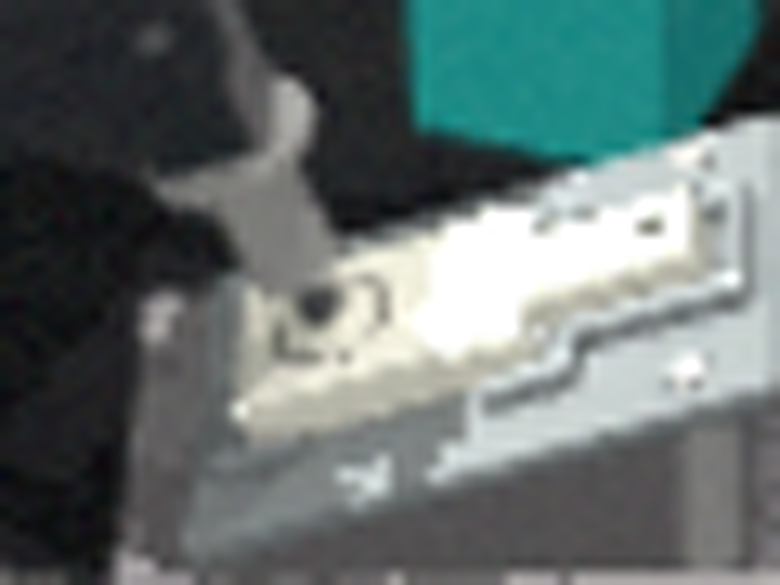

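{"op": "jog_arm", "data": {
  "moves": [
    {"translation":[0.02,0.006,-0.024],"turn":[0,0,0]},
    {"translation":[0.019,0.006,-0.024],"turn":[0,0,0]},
    {"translation":[0,0,0],"turn":[0,0,0]},
    {"translation":[0,0,0],"turn":[0,0,0]}
  ]
}}

```text
clock: 16.5
eef_pos: [469.1, -52.7, 114.8]
orientation: [0.016, 0.984, -0.029, 0.173]
ft_force: [-0.0, 0.5, -0.4]
grip_width: 25.6
```

```bash
cat >> tgt.py <<'E'
def avgF(k=6):
    f=[]; z=[]
    for i in range(k):
        s,Rm,p=pose(); f.append(s['ft_force']@n); z.append(A.T@(p+Rm[:,2]*74.2-RING)); eyes.snapshot('side')
    print('Fn avg',np.mean(f).round(2),np.std(f).round(2),'tip',np.mean(z,0).round(2),s['clock'])
E
python3 - <<'E'
from tgt import *
avgF(8)
E
```

```text
Fn avg -0.2 0.35 tip [0.81 1.01 0.16] 16.85
```

{"op": "jog_arm", "data": {
  "moves": [
    {"translation":[0.0085,-0.001,-0.0235],"turn":[0,0,0]},
    {"translation":[0.0085,-0.001,-0.0235],"turn":[0,0,0]},
    {"translation":[0,0,0],"turn":[0,0,0]},
    {"translation":[0,0,0],"turn":[0,0,0]}
  ]
}}

```text
clock: 17.4
eef_pos: [470.1, -52.9, 112.0]
orientation: [0.016, 0.984, -0.029, 0.173]
ft_force: [-0.7, 0.3, -0.3]
grip_width: 26.0
```

```bash
python3 - <<'E'
from tgt import *
avgF(12); snap('side','s16'); snap('wrist','w16')
im=cv2.imread('pics/s16.png')[180:225,265:325].astype(float)*1.3
cv2.imwrite('pics/s16c.png',cv2.resize(np.clip(im,0,255).astype(np.uint8),None,fx=13,fy=13,interpolation=cv2.INTER_CUBIC))
E
```

```text
Fn avg 0.33 0.44 tip [ 0.79  1.01 -2.86] 17.95
```

View pics/s16c.png

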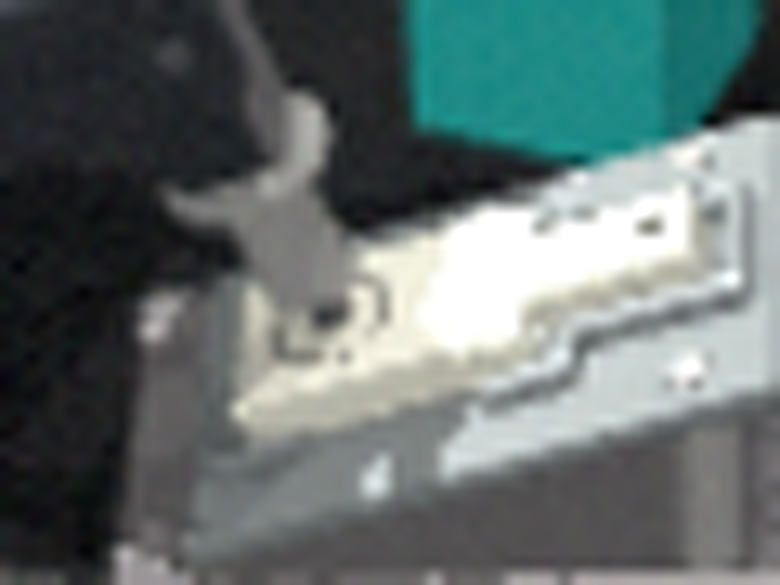

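View pics/w16.png

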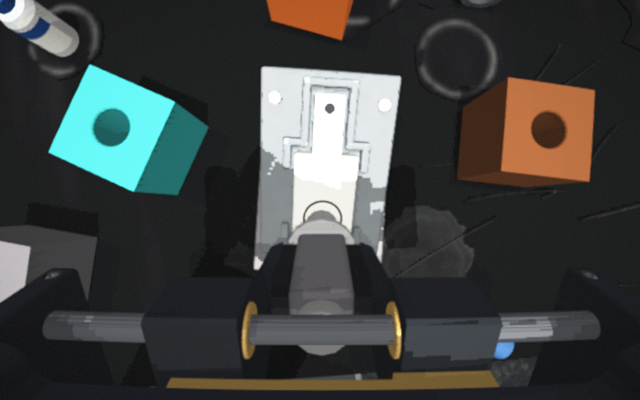

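{"op": "jog_arm", "data": {
  "moves": [
    {"translation":[0.0085,-0.001,-0.0235],"turn":[0,0,0]},
    {"translation":[0.0085,-0.001,-0.0235],"turn":[0,0,0]},
    {"translation":[0,0,0],"turn":[0,0,0]},
    {"translation":[0,0,0],"turn":[0,0,0]}
  ]
}}

```text
clock: 18.6
eef_pos: [471.1, -53.0, 109.2]
orientation: [0.016, 0.984, -0.029, 0.173]
ft_force: [0.0, -0.1, 1.0]
grip_width: 26.2
```

```bash
python3 - <<'E'
from tgt import *
avgF(16); rp(-6)
snap('side','s17')
im=cv2.imread('pics/s17.png')[180:225,265:325].astype(float)*1.3
cv2.imwrite('pics/s17c.png',cv2.resize(np.clip(im,0,255).astype(np.uint8),None,fx=13,fy=13,interpolation=cv2.INTER_CUBIC))
E
```

```text
Fn avg 1.14 0.53 tip [ 0.77  1.02 -5.86] 19.35
19.4 [471.1 -53.  109.1] 25.9 F [-0.7 -0.   0.6] Fn 0.83
tilt fix units [-0.001 -0.001 -0.   ]
tip rel ring (tray axes) [ 0.7  1.  -5.9]
after-fix TCP move units [-0.013 -0.015 -0.006]
```

View pics/s17c.png

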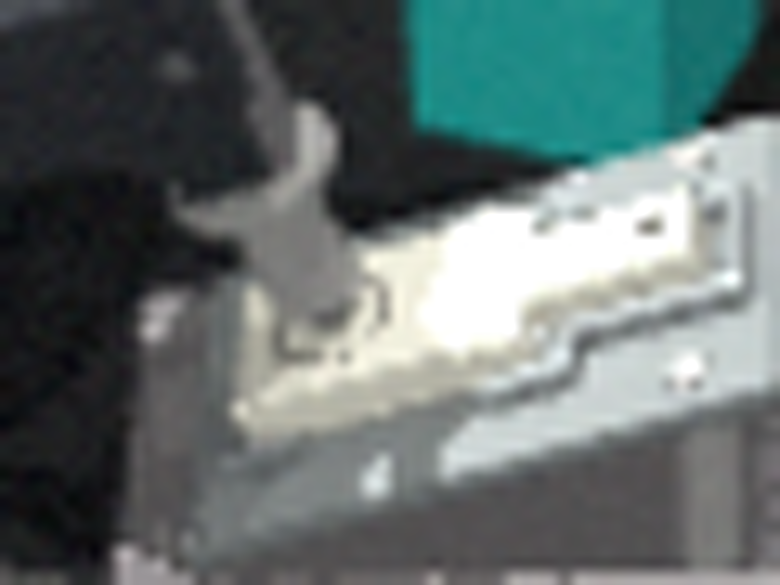

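```bash
python3 - <<'E'
from tgt import *
rp(-6); print(order.hand_in())
E
```

```text
19.45 [471.1 -53.  109.2] 25.9 F [0.3 0.9 1.3] Fn 1.14
tilt fix units [-0.001 -0.001 -0.   ]
tip rel ring (tray axes) [ 0.8  1.  -5.9]
after-fix TCP move units [-0.014 -0.015 -0.007]
the job is handed in; nothing more can be done
None
```

The test plate is lying in the tray pocket, ring up and tail up the slope. The probe is held pressed on the ring, and I handed the job in at 19.5 s. The hand-in gave no verdict.

- **Plate:** I lowered it into the pocket while still gripped until it touched the floor, which peaked at about 25 N. I then backed off and opened the fingers. The picture after release showed it centred, with even gaps to the ribs and less than 1 mm of slide.
- **Probe position:** I gripped it at 26 mm and lifted it straight clear of the block. From the arm pose it is square to the face to within 0.01 rad, with the tip about 1 mm from the ring centre.
- **Probe pressure:** The push is about 2.7 N above the free reading. I estimate the tip is pushed in about 5.5–6 mm, from the roughly 270 N/m slope over the last 3 mm of travel and the commanded depth.
- **Checks that disagreed:** The side camera first put the tip 2–4 mm off centre, mainly across the slope, while the wrist camera put it near zero. I moved the tip about 1 mm each way as a compromise, and the side pictures after that show it inside the ring. The depth is inferred from force and travel, because nothing shows the sprung tip's position directly.
- **Nearby objects:** I made no contact with the elbow, air stone or bottle, and they look unmoved in the pictures where they show. I did not measure their positions again at the end.

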